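# Snap the cover onto the open interface box

### The arm

A 7-joint arm with a two-finger parallel gripper is mounted at the origin on the work surface. World frame = base frame: x ahead of the robot, y to its left, z up, the work surface at z = 0. Lengths are in m, angles in rad, forces in N, time in s.
With the tool pointing down it reaches from about 0.425 to 0.875 m from the base axis. Payload 4.7 kg.
Tool frame: the origin (TCP) lies midway between the tips of the shut fingers; the grasp point (between the pads) lies 19 mm behind it; x points along the fingers, z is the direction in which the jaws open and shut, and the axes are right-handed (so a half turn about x gives the same grasp; the last joint's range is limited). The gripper opens to 87 mm and grips with 3 to 60 N. Pads are 19 mm wide; open, the fingers measure 117 mm over their backs; the gripper's body (75 mm by 190 mm) begins 51 mm behind the grasp point.
Start: joints at [-1.108, 0.321, -0.07, 1.45, 0.023, 1.371, -0.057], TCP at [0.282, 0.586, 0.223] pointing down, gripper open.
Joint ranges: [-2.86, 2.86], [-0.3, 2.09], [-1.38, 1.24], [0.06, 2.45], [-1.56, 4.7], [0.09, 2.05], [-2.69, 2.69]. Speed limits (rad/s): [2.57, 2.57, 3.14, 3.14, 3.14, 3.14, 3.14].

### API

Orientations are given as a rotation vector (axis times angle).
In Python, from bench import ctrl gives the robot as it stands.
- The arm moves only by the shell command python3 -m pendant 'ROWS' [OPENING] [FORCE]. ROWS is JSON, a list of rows, each an object with "travel": the shift along the tool's x, y, z in m, a list of three; "twist": the turn about the tool's x in rad. In form: [{"travel": [x, y, z], "twist": twist}, ...]. A call has 1 to 10 rows; each row is the pose to reach, as a shift and turn from the pose measured when the call began, along the tool's axes at that moment; what a row does not reach only later rows make up. A row lasts 1/8 s, in which the tool goes at most 62.5 mm and 10.7 degrees, less where a joint would pass 70% of its speed; a pose out of reach is approached as far as the arm can. A call with a gripper value outside its range is refused whole. OPENING is the opening, from -1 (shut) to 1 (fully open), so that 0 is half open, set as the call begins (- or left out, the last holds). The fingers move at their own pace and stop on an object; FORCE is the grip in N (left out, the last holds). Time passes only in rows, so rows that repeat a pose let the fingers close. It gives the time, the measured TCP pose, the force and the opening at its end, in the units of the state.
- ctrl.get_state(): the state, without advancing time (a new reading comes with each control period).
- ctrl.get_image(name): name is "scene" or "top" or "wrist"; returns the picture (384x512x3 uint8, red, green, blue); there is no depth.
- ctrl.camera_model(name): a dict with "K" (3x3 intrinsics, pixels), "rvec" (rotation vector, rad) and "tvec" (3), from world to camera coordinates, as OpenCV has them; the wrist camera has in their place "T_tool_cam" (4x4, takes a point from camera to tool coordinates, whose origin is the TCP and whose axes are the tool frame's). Camera axes: x right, y down, z forward; pixel columns grow to the right and rows downward; lengths in m; the calibration is good to about 2 mm. The wrist camera is an equidistant fisheye: a pixel r from the principal point sees the ray r / f radians off the axis. A picture is of the moment at which its call begins: read the wrist's pose just before it. camera_model takes no time and is no camera call.
- ctrl.close_job(): hands the job in, once; it reports no verdict.
The state is a dict: "time": time; "joint_positions": joint angles; "qd": joint speeds; "joint_torque": joint torques, N m; "position": TCP position; "tool_rot": TCP orientation; "ft_force": force on the tool from outside, world axes, zero at the start; "torque": the same for the moment, N m; "grip_width": opening from 0.0 (shut) to 1.0 (fully open).
Only numpy, scipy, OpenCV 4.12 (cv2) and the standard library are available. Lean on these libraries where they do the work, as an engineer would, in place of code of your own. Each camera call takes 0.05 s, during which the arm holds its last target.

### The job

The instrument interface box on the desk stands open. Fit its cover: put it on the right way round, with the side notch over the data socket, and press it straight down, gently, until both clip arms have snapped under the catch rims and it sits fully home all round, then let go. Do not force it (pressing with more than about 20 N cracks the box) and leave the other things on the desk where they are.

Things in the scene. Friction and masses are not known exactly. Their poses are not given: they have to be found in the camera images.
- box: Open off-white plastic interface box, 124 long (x), 51 wide (y), 40 mm high, walls 3 mm, circuit board inside. Origin: centre of its underside, 14 mm above the desk; z up. It stands on four soft rubber feet on a fixed steel plate (176 x 90 x 4 mm). The feet give: pressed on, the box sinks straight down, about 1 mm for each 4.5 N beyond the first 2 N (7 mm at most), and comes back up.
- rim (a point): Centre of the box's open top, level with its upper rim (40 mm above the box's origin, 54 mm above the desk when unloaded), with the box's axes. The cover is home when its axes agree with the box's and its origin is here (the sprung pins then hold it about 0.6 mm up against its clips).
- pins (a point): Midway between the two sprung brass earthing pins (6 mm thick, 60 mm apart along x) that stand 4.5 mm above the box's upper rim until the cover's plate pushes them down; this point is level with their free tops. Together they push back with 5 N at first touch and 17 N with the cover home.
- socket (a point): Outer face of the black data socket on the box's +y long side: 16 mm wide, 16 mm high, its top 2 mm below the upper rim, standing out 8.5 mm from the wall, 38 mm from mid-length towards +x.
- catch_a (a point): Lower outer edge of the catch rim at the box's +x end: 24 mm wide, stands out 3 mm from the wall, rounded top 13 mm and flat underside 16 mm below the upper rim. The -x end has the same.
- cover: The loose off-white cover, 133 mm long (x), 60 mm wide (y), 0.11 kg: 3 mm top plate with a 2.5 mm skirt 11 mm deep that goes round the outside of the box with 2 mm play a side. Origin: centre of the plate's underside (top at +3, skirt edge at -11 mm). It starts upright, standing on its two clip arms, origin 26.5 mm above the desk. Hold it across its long sides at mid-length (60 mm).
- cover_top (a point): Middle of the cover's flat top, 3 mm above the cover's origin: the place to press, so that both clips share the load.
- notch (a point): Middle of the 22 mm wide notch in the cover's skirt on its +y side, 38 mm from mid-length towards +x; it goes over the box's data socket.
- clip_a (a joint): Angle of the rigid, sprung clip arm (22 mm wide) in the middle of the cover's +x end, which hangs to 26.5 mm below the cover's origin, with a 3 mm inward barb (flat shoulder 16.6 mm below the origin, slanted lead-in below it). 0 at rest and once snapped home; grows to about 0.14 while the catch rim spreads it outwards.
- clip_b (a joint): The same for the cover's -x end. The barbs meet the catch rims about 8 mm above home, where the cover rests if let go. From there clips and pins resist with up to about 9 N, then 13 to 16 N just before both clips snap, under 1 mm above home; the press then goes solid as the plate lands on the rim. Not yet snapped, the cover springs back up when let go.
- driver: Bystander: screwdriver 160 mm long with a black handle, lying beyond the box. Origin: middle of its underside.
- plug: Bystander: grey terminal plug 30 x 12 x 16 mm lying on the robot's side of the box.
- blank: Bystander: smaller cover of another box, 80 x 44 x 15 mm, no clip arms, with slots; not to be used.
- notes: Bystander: pad of notes, 76 x 76 x 14 mm.
- wood: Bystander: upright wooden block, 36 x 36 x 88 mm.
- pencup: Bystander: grey pen cup, 80 mm across, 98 mm high, pens to 145 mm.
- mouse: Bystander: black computer mouse, 108 x 62 x 34 mm, on its pad.
Things that resemble listed ones, but are neither listed nor needed, are in the scene too. What is shaped like the cover but pink, purple or red is not meant.

How it is judged:
On the way, in this order (a step that is already met when the one before it is completed fails the run):
1. the cover is lifted clear of the desk (height (world z) of cover above 0.05 m), for 0.1 s.
2. the cover is home on the rim and both clip arms have snapped under their catch rims (z of cover in the frame of rim between -0.002 and 0.002 m and horizontal distance between cover and rim below 0.004 m and horizontal distance between notch and socket below 0.012 m and angle between the x axis of cover and the x axis of box, either way round below 0.05 rad and angle between cover's own z axis and vertical below 0.02 rad and value of joint each of clip_a, clip_b below 0.03 rad), for 0.2 s.
At the end, for the whole second after the job is handed in: The cover sits on the box the right way round (notch within 12 mm of the data socket): its inner ceiling within 2 mm of the rim, centred within 4 mm, turned no more than 0.05 rad from the box, level within 0.02 rad, both clip arms sprung back (under 0.03 rad), at rest and released (all of step 2 and linear speed of cover below 0.01 m/s and contact force between the fingers and cover below 0.1 N); the robot touches nothing.
It fails at once if the cover is forced: the box is pressed down more than 4.4 mm on its rubber feet (about 21 N) (height (world z) of rim below 0.0496 m).
It fails at once if another thing on the desk is shifted by more than 25 mm (distance of any of driver, plug, blank, notes, wood, pencup, mouse from where it was at the start of the episode above 0.025 m).
It also fails if it takes over 48 s, if anything falls off the work surface, if the arm or the gripper's body presses on something with over 40 N, if the wrist force passes 120 N, or if a joint passes its speed limit or range.

## Working session

There is one attempt and no reset: what is moved stays moved. The work goes in short steps, Python scripts to look and compute and a shell command to move; the robot and the scene stay as the last step left them, time stands still between calls to the robot, and variables do not carry over. Pictures are saved under pics/ and viewed, and the job is handed in when it is done.

```bash
ls; mkdir -p pics
python3 - <<'E'
from bench import ctrl
import cv2
s=ctrl.get_state();print(s)
for n in ["scene","top","wrist"]:
    im=ctrl.get_image(n);cv2.imwrite(f"pics/{n}0.png",cv2.cvtColor(im,cv2.COLOR_RGB2BGR))
    print(n,ctrl.camera_model(n))
E
```

```text
pics
{'time': 0.0, 'joint_positions': array([-1.10787861,  0.3218345 , -0.07012545,  1.45168742,  0.02261414,
        1.37080603, -0.05691297]), 'qd': array([-0.0002958 ,  0.00056729,  0.00020531,  0.00024896,  0.00099051,
        0.00142348,  0.00199995]), 'joint_torque': array([-2.26931897e-04, -4.91287100e+01, -4.03897623e-01, -3.12541795e+01,
       -6.39431085e-02,  4.36732150e-02,  1.88037820e-04]), 'position': array([0.28181758, 0.58510265, 0.22144814]), 'tool_rot': array([-0.87373728,  1.39032738,  0.87190029]), 'ft_force': array([-0.31933388, -0.03032323,  1.24834312]), 'torque': array([ 0.00655159, -0.02279704,  0.05079268]), 'grip_width': 0.9988489221012462}
scene {'K': array([[385.80899752,   0.        , 257.06611193],
       [  0.        , 385.80899752, 193.06906138],
       [  0.        ,   0.        ,   1.        ]]), 'rvec': array([ 1.19471064,  2.49569247, -0.82697708]), 'tvec': array([ 0.35203699, -0.25417571,  1.25866205])}
top {'K': array([[422.01525057,   0.        , 263.06480226],
       [  0.        , 422.01525057, 194.11280349],
       [  0.        ,   0.        ,   1.        ]]), 'rvec': array([ 2.15408968, -2.13513224,  0.13026984]), 'tvec': array([-0.04057832,  0.5080093 ,  1.4217373 ])}
wrist {'K': array([[297.31863964,   0.        , 261.66966031],
       [  0.        , 297.31863964, 190.4714085 ],
       [  0.        ,   0.        ,   1.        ]]), 'T_tool_cam': array([[ 3.66235912e-06, -2.86376576e-01,  9.58117141e-01,
        -1.61775175e-01],
       [ 4.05249809e-05, -9.58117141e-01, -2.86376576e-01,
         7.90417008e-02],
       [ 9.99999999e-01,  3.98764927e-05,  8.09643624e-06,
        -7.49879086e-04],
       [ 0.00000000e+00,  0.00000000e+00,  0.00000000e+00,
         1.00000000e+00]])}
```

View pics/scene0.png

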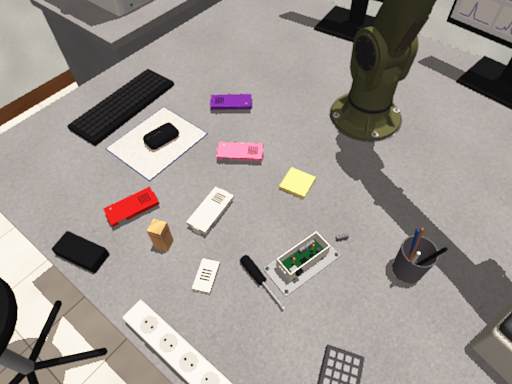

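View pics/top0.png

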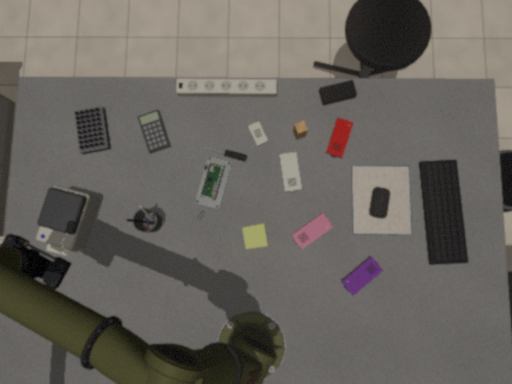

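View pics/wrist0.png

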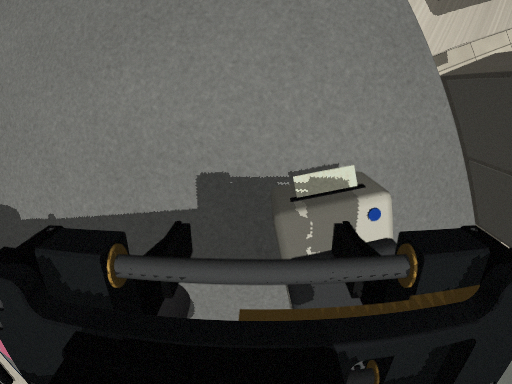

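The top view shows the robot base at (252,340) and the open box on its plate at (212,182). White pieces are at (290,172), which is the large one, and (258,133), which is the small blank. Cover-shaped decoys are pink (312,232), purple (362,275) and red (340,138). The large off-white piece at (290,172) fits the description, and I'll confirm it in crops.

```bash
cat > h.py <<'E'
import numpy as np, cv2
from bench import ctrl
def pix2w(n,uv,z):
    m=ctrl.camera_model(n);R=cv2.Rodrigues(m['rvec'])[0];t=m['tvec']
    d=R.T@np.linalg.inv(m['K'])@np.array([uv[0],uv[1],1.]);c=-R.T@t
    return c+d*(z-c[2])/d[2]
def w2pix(n,p):
    m=ctrl.camera_model(n)
    return cv2.projectPoints(np.array(p,float).reshape(-1,3),m['rvec'],m['tvec'],m['K'],None)[0].reshape(-1,2)
def wcam():
    s=ctrl.get_state();T=np.eye(4);T[:3,:3]=cv2.Rodrigues(s['tool_rot'])[0];T[:3,3]=s['position']
    m=ctrl.camera_model('wrist');return T@m['T_tool_cam'],m['K']
def wpix2w(TK,uv,z):
    T,K=TK;x=(uv[0]-K[0,2])/K[0,0];y=(uv[1]-K[1,2])/K[1,1]
    d=cv2.fisheye.undistortPoints(np.array([[[uv[0],uv[1]]]],float),K,np.zeros(4))[0,0]
    v=T[:3,:3]@np.array([d[0],d[1],1.]);c=T[:3,3];return c+v*(z-c[2])/v[2]
def w2wpix(TK,p):
    T,K=TK;Ti=np.linalg.inv(T)
    return cv2.fisheye.projectPoints(np.array(p,float).reshape(-1,1,3),cv2.Rodrigues(Ti[:3,:3])[0],Ti[:3,3],K,np.zeros(4))[0].reshape(-1,2)
E
python3 - <<'E'
from h import *
a=cv2.imread('pics/top0.png')[140:220,180:320];b=cv2.imread('pics/scene0.png')[170:300,170:360]
cv2.imwrite('pics/ctop.png',cv2.resize(a,None,fx=5.5,fy=5.5,interpolation=2))
cv2.imwrite('pics/cscene.png',cv2.resize(b,None,fx=4,fy=4,interpolation=2))
print(pix2w('top',(290,172),.03),pix2w('top',(212,182),.05))
E
```

```text
[ 0.58736799 -0.12905672  0.03      ] [0.54675638 0.13931993 0.05      ]
```

View pics/ctop.png

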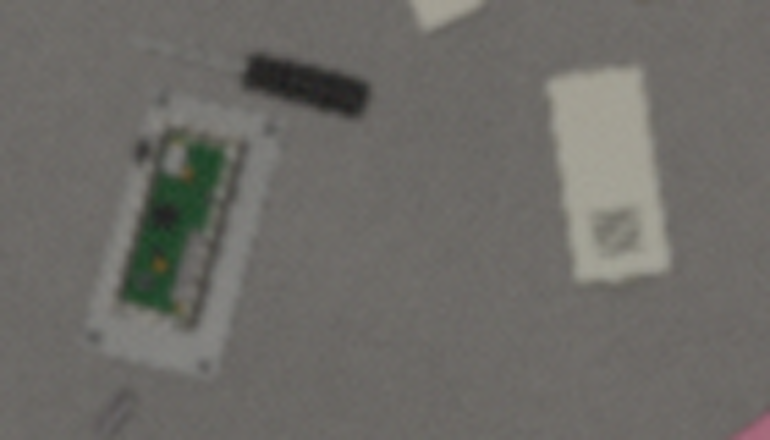

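View pics/cscene.png

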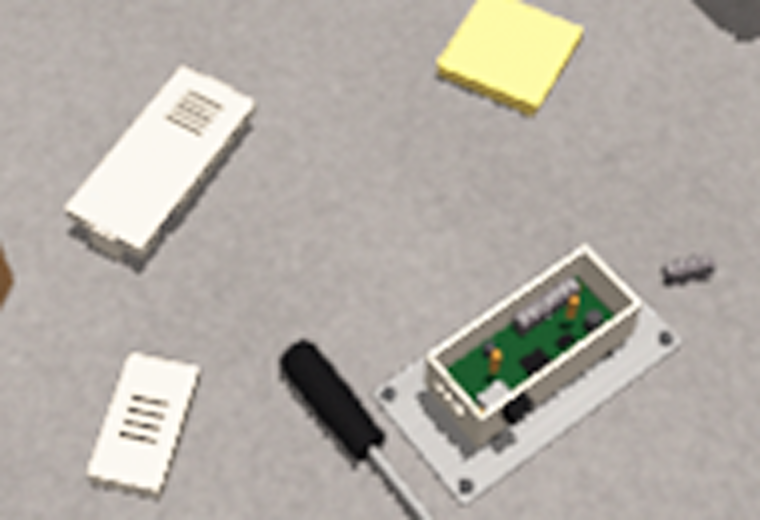

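The large off-white piece, at scene (210,210) and top (290,172), is cover-sized, has clip arms at its ends and stands raised. The blank, at scene (206,275), is small, flat and slotted. So the large one is the cover. The box's socket is on its left side, towards the upper end, in the top view. The cover's notch isn't visible yet, so I'll need the wrist camera. Next I'll work out the geometry.

Run:
```python
from h import *
f=lambda c,z:pix2w('top',((c[0]+.5)/5.5-.5+180,(c[1]+.5)/5.5-.5+140),z)
C=np.array([f(c,.0295) for c in [(548,80),(640,68),(668,270),(578,282)]]);print(C,C.mean(0))
print('edges',[np.linalg.norm(C[i]-C[i-1]) for i in range(4)])
v=(C[0]+C[1]-C[2]-C[3]);print('cover yaw',np.arctan2(v[1],v[0]))
P=np.array([f(c,.004) for c in [(160,100),(270,128),(207,368),(93,336)]]);print(P.mean(0))
v=P[0]+P[1]-P[2]-P[3];print('plate yaw holes',np.arctan2(v[1],v[0]))
B=np.array([f(c,.054) for c in [(168,128),(243,142),(190,325),(118,302)]]);print('box',B,B.mean(0))
v=B[0]+B[1]-B[2]-B[3];print(np.arctan2(v[1],v[0]),[np.linalg.norm(B[i]-B[i-1]) for i in range(4)])
s=ctrl.get_state();R=cv2.Rodrigues(s['tool_rot'])[0];print(R.round(3))
print('to over cover',R.T@(np.append(C.mean(0)[:2],.2)-s['position']))
```

```text
[[ 0.65083474 -0.09128415  0.0295    ]
 [ 0.65904026 -0.1498554   0.0295    ]
 [ 0.52901182 -0.16736861  0.0295    ]
 [ 0.52093605 -0.11075807  0.0295    ]] [ 0.58995572 -0.12981656  0.0295    ]
edges [np.float64(0.13135030287670132), np.float64(0.05914322984132865), np.float64(0.1312025518201791), np.float64(0.05718366671827584)]
cover yaw 0.14134911859964797
[0.55506064 0.1428457  0.004     ]
plate yaw holes -0.23903012205984633
box [[0.61280274 0.14694161 0.054     ]
 [0.60420236 0.09972326 0.054     ]
 [0.48864228 0.12998142 0.054     ]
 [0.50264652 0.17504886 0.054     ]] [0.55207348 0.13792379 0.054     ]
-0.25303621074358507 [np.float64(0.11368557880263133), np.float64(0.047995205055957404), np.float64(0.1194557942595139), np.float64(0.04719314342996468)]
[[-0.001 -0.901  0.434]
 [-0.001  0.434  0.901]
 [-1.    -0.    -0.001]]
to over cover [ 0.02251186 -0.58777573 -0.51058791]
```

```bash
python3 -m pendant '[{"travel":[0,-0.04,-0.035],"twist":-0.06},{"travel":[0,-0.08,-0.07],"twist":-0.12},{"travel":[0,-0.12,-0.105],"twist":-0.18},{"travel":[0,-0.16,-0.14],"twist":-0.24},{"travel":[0,-0.2,-0.175],"twist":-0.3},{"travel":[0,-0.24,-0.21],"twist":-0.36},{"travel":[0,-0.28,-0.245],"twist":-0.42},{"travel":[0,-0.32,-0.28],"twist":-0.48},{"travel":[0,-0.36,-0.315],"twist":-0.54},{"travel":[0,-0.4,-0.35],"twist":-0.59}]' 1 20
python3 - <<'E'
from h import *
s=ctrl.get_state();R=cv2.Rodrigues(s['tool_rot'])[0];print(R.round(3),s['joint_positions'].round(2))
print('to over cover',R.T@(np.array([.59,-.13,.2])-s['position']))
E
```

```text
time: 1.4
position: [0.4907, 0.0947, 0.2222]
tool_rot: [-1.314, 1.139, 1.314]
ft_force: [1.3, 0.7, -0.0]
grip_width: 1.002
[[-0.    -0.99  -0.143]
 [-0.001 -0.143  0.99 ]
 [-1.     0.001 -0.001]] [-0.56 -0.01  0.31  1.83  0.    1.32  1.47]
to over cover [ 0.02242138 -0.066235   -0.23650789]
```

```bash
python3 -m pendant '[{"travel":[0,-0.013,-0.045],"twist":0},{"travel":[0,-0.026,-0.09],"twist":0},{"travel":[0.01,-0.04,-0.14],"twist":0},{"travel":[0.02,-0.055,-0.19],"twist":0},{"travel":[0.02,-0.066,-0.236],"twist":0},{"travel":[0.02,-0.066,-0.236],"twist":0}]'
python3 - <<'E'
from h import *
print(ctrl.get_state()['position'])
im=ctrl.get_image('wrist');im=cv2.cvtColor(im,cv2.COLOR_RGB2BGR);cv2.imwrite('pics/w1.png',im)
cv2.imwrite('pics/w1b.png',cv2.resize(im,None,fx=1.56,fy=1.56,interpolation=2))
E
```

```text
time: 2.15
position: [0.5894, -0.1348, 0.2019]
tool_rot: [-1.311, 1.146, 1.308]
ft_force: [-0.4, -0.1, 0.2]
grip_width: 1.002
[ 0.58935303 -0.1347787   0.20185021]
```

View pics/w1b.png

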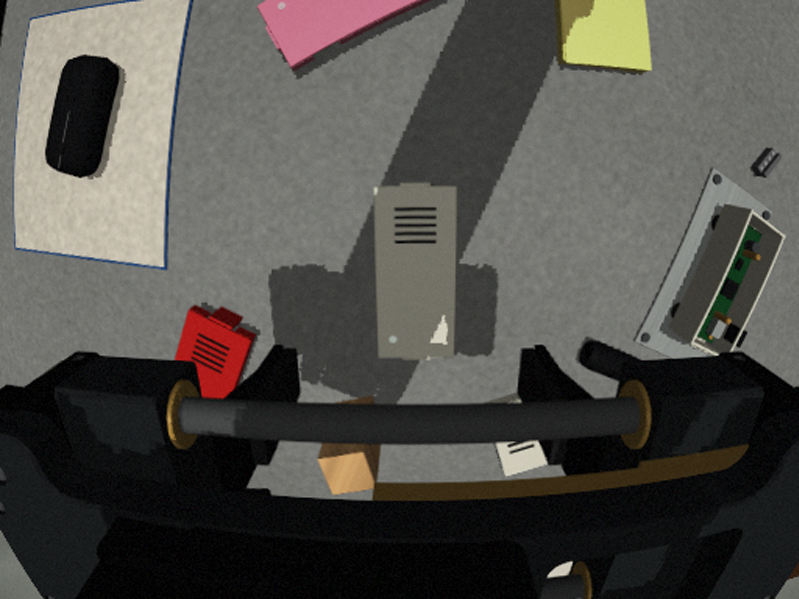

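The wrist view shows the cover at about (415,272), with its grille towards the base, at (415,225), and a small dot at (392,339). No notch can be seen from above. I'll brighten the scene camera's view of its sides.

Run:
```python
from h import *
ctrl.get_image('scene')
for n,src in (('a','pics/scene0.png'),):
    b=cv2.imread(src)[180:245,180:245].astype(float)
    b=255*(b/255)**.5
    cv2.imwrite('pics/cc.png',cv2.resize(b.astype(np.uint8),None,fx=9,fy=9,interpolation=cv2.INTER_NEAREST))
# predicted positions of notch candidates at z=.02
yaw=.141;x=np.array([np.cos(yaw),np.sin(yaw)]);y=np.array([-x[1],x[0]]);c=np.array([.59,-.13])
for s in(1,-1):
    for t in (1,-1):
        p=c+s*.038*x+t*.03*y;print(s,t,(w2pix('scene',[*p,.02])-180)*9)
```

```text
1 1 [[292.23819244 396.46382302]]
1 -1 [[124.31865986 307.70019794]]
-1 1 [[438.319209  209.0217321]]
-1 -1 [[273.8142848  126.82020678]]
```

View pics/cc.png

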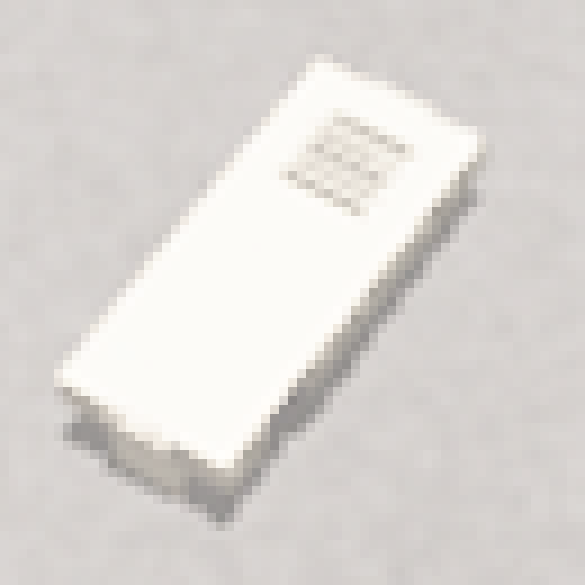

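In the enlarged view the cover's side skirt is broken at crop (290,405), where I predicted the notch would be for yaw +0.14 (292,396). So the notch is at the cover's +x+y corner, in the same sense as the box. Next I'll refine the cover and box poses from the wrist image.

Run:
```python
from h import *
TK=wcam();k=1.5625
C=np.array([wpix2w(TK,((u+.5)/k-.5,(v+.5)/k-.5),.0295) for u,v in [(378,358),(455,358),(457,187),(375,187)]])
print(C.round(4),C.mean(0));v=C[0]+C[1]-C[2]-C[3];print(np.arctan2(v[1],v[0]),[np.linalg.norm(C[i]-C[i-1]).round(4) for i in range(4)])
w=C[0]+C[3]-C[1]-C[2];print(np.arctan2(-w[0],w[1]))
im=cv2.imread('pics/w1.png')[105:240,220:310]
cv2.imwrite('pics/w1c.png',cv2.resize(im,None,fx=4.4,fy=4.4,interpolation=2))
im=cv2.imread('pics/w1.png')[85:240,395:512]
cv2.imwrite('pics/w1d.png',cv2.resize(im,None,fx=3.8,fy=3.8,interpolation=2))
```

```text
[[ 0.6617 -0.1445  0.0295]
 [ 0.6532 -0.0845  0.0295]
 [ 0.5226 -0.105   0.0295]
 [ 0.531  -0.1631  0.0295]] [ 0.59213231 -0.12426759  0.0295    ]
0.14882020155419368 [np.float64(0.132), np.float64(0.0606), np.float64(0.1322), np.float64(0.0587)]
-2.9988679792523243
```

View pics/w1c.png

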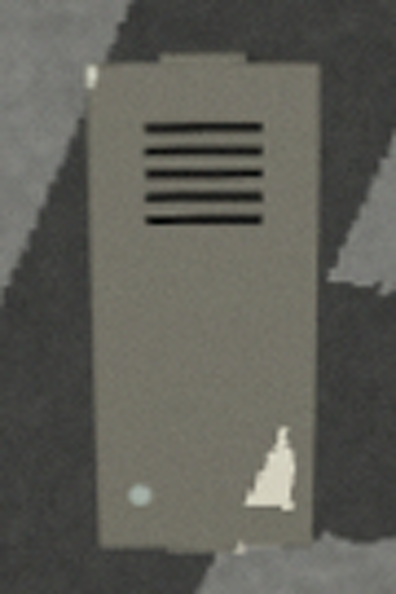

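View pics/w1d.png

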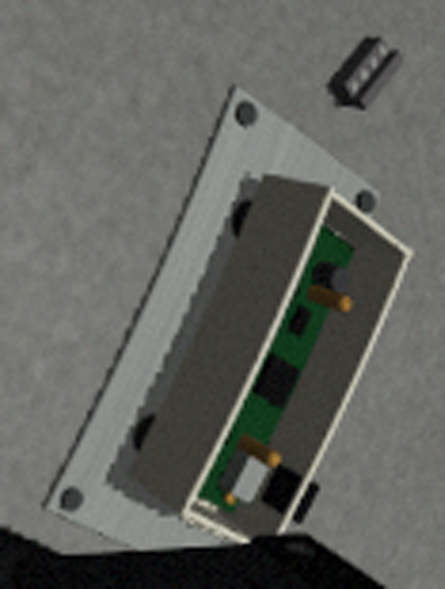

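Run:
```python
from h import *
s=ctrl.get_state();R=cv2.Rodrigues(s['tool_rot'])[0];print(R.round(4))
print('tool yaw as cover x', np.arctan2(-R[1,1],-R[0,1]))
print(R.T@(np.array([.592,-.125,.1])-s['position']))
```

```text
[[-1.500e-03 -9.899e-01 -1.416e-01]
 [-6.000e-04 -1.416e-01  9.899e-01]
 [-1.000e+00  1.600e-03 -4.000e-04]]
tool yaw as cover x 0.1420533600985829
[ 0.10188695 -0.00339687  0.00415886]
```

```bash
python3 -m pendant '[{"travel":[0.034,0.005,0.003],"twist":0},{"travel":[0.068,0.002,0.006],"twist":0},{"travel":[0.1,-0.002,0.008],"twist":0},{"travel":[0.1,-0.002,0.008],"twist":0}]'
python3 - <<'E'
from h import *
TK=wcam();s=ctrl.get_state();print(s['position'])
im=ctrl.get_image('wrist');im=cv2.cvtColor(im,cv2.COLOR_RGB2BGR);cv2.imwrite('pics/w2.png',im)
cv2.imwrite('pics/w2b.png',cv2.resize(im,None,fx=1.56,fy=1.56,interpolation=2))
np.savez('w2.npz',T=TK[0])
E
```

```text
time: 2.75
position: [0.5881, -0.1184, 0.0995]
tool_rot: [-1.311, 1.141, 1.321]
ft_force: [0.4, -0.5, 1.0]
grip_width: 0.999
[ 0.58809605 -0.11843751  0.09948517]
```

View pics/w2b.png

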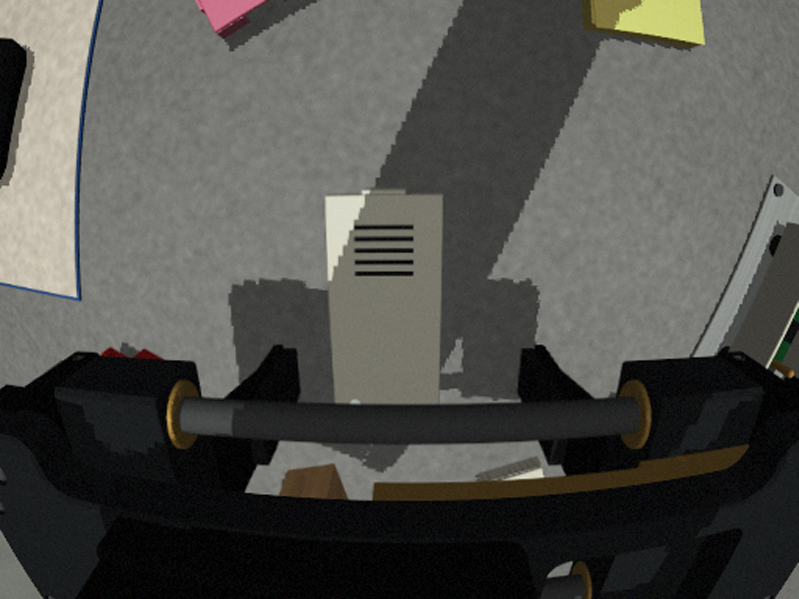

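Run:
```python
from h import *
s=ctrl.get_state();TK=wcam();k=1.5625
f=lambda u,v:wpix2w(TK,((u+.5)/k-.5,(v+.5)/k-.5),.0295)
C=np.array([f(*p) for p in [(335,402),(440,402),(443,195),(325,196)]]);print(C.round(4))
a=C[3]-C[2];print('width',np.linalg.norm(a),'yaw',np.arctan2(-a[0],a[1]))
for i,j in((0,3),(1,2)):
    v=C[i]-C[j];print(np.arctan2(v[1],v[0]))
yaw=.142
x=np.array([np.cos(yaw),np.sin(yaw),0])
c=(C[2]+C[3])/2+.0665*x;print('center',c)
R=cv2.Rodrigues(s['tool_rot'])[0];print(s['position'],s['qd'].round(3))
print(np.arctan2(-R[1,1],-R[0,1]),R.T@(np.array([c[0],c[1],.004])-s['position']))
```

```text
[[ 0.6481 -0.1547  0.0295]
 [ 0.6389 -0.0948  0.0295]
 [ 0.5241 -0.1122  0.0295]
 [ 0.5327 -0.1712  0.0295]]
width 0.05957349495566935 yaw -2.996571340561682
0.14218694084069655
0.15069492959680442
center [ 0.59427046 -0.13228673  0.0295    ]
[ 0.58944255 -0.1195012   0.10148452] [ 0.005 -0.027  0.021 -0.04   0.008  0.     0.   ]
0.14445965217906417 [ 0.09746468 -0.00326851 -0.01341506]
```

The cover's measured width is 59.6 mm against 60 nominal. The arm was still settling when the earlier pictures were taken. The centre is at about (0.593, -0.131), which agrees with the top camera within 3 mm. I'm descending now.

```bash
python3 -m pendant '[{"travel":[0.01,-0.002,-0.012],"twist":0},{"travel":[0.03,-0.002,-0.012],"twist":0},{"travel":[0.05,-0.002,-0.012],"twist":0},{"travel":[0.05,-0.002,-0.012],"twist":0},{"travel":[0.05,-0.002,-0.012],"twist":0}]'
python3 - <<'E'
from h import *
s=ctrl.get_state();R=cv2.Rodrigues(s['tool_rot'])[0]
print(s['position'],s['qd'].round(3),np.arctan2(-R[1,1],-R[0,1]),R.T@(np.array([.593,-.131,.004])-s['position']))
im=ctrl.get_image('wrist');im=cv2.cvtColor(im,cv2.COLOR_RGB2BGR)
cv2.imwrite('pics/w3b.png',cv2.resize(im,None,fx=1.56,fy=1.56,interpolation=2))
TK=wcam();k=1.56
E
```

```text
time: 3.42
position: [0.593, -0.1311, 0.0514]
tool_rot: [-1.313, 1.14, 1.318]
ft_force: [-0.0, -0.4, 0.3]
grip_width: 1.002
[ 0.59303047 -0.13106407  0.05135077] [-0.002 -0.013  0.002 -0.011  0.003  0.001 -0.002] 0.14455691383924268 [ 4.73505678e-02 -1.50345847e-04  3.79091433e-05]
```

View pics/w3b.png

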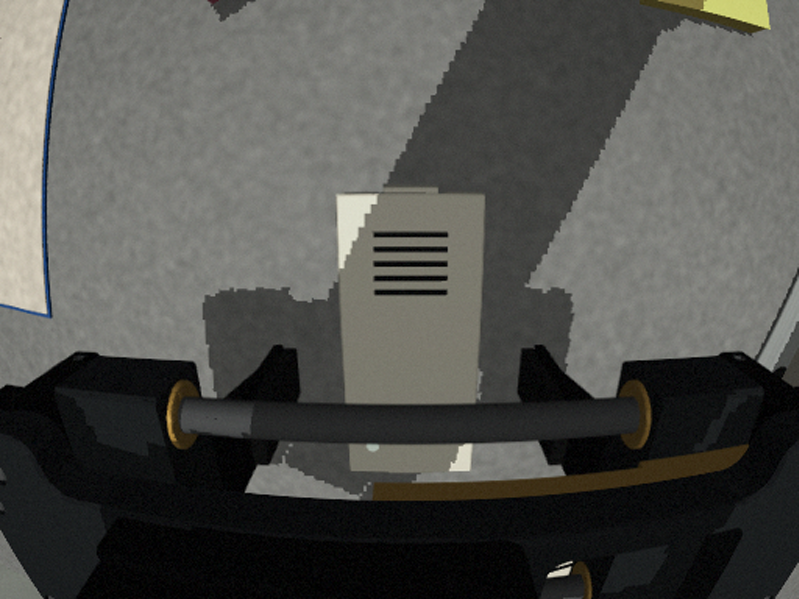

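The cover is centred between the fingers: its near edge is at (336–485,194) and its far edge at (350–470,470).

Run:
```python
from h import *
TK=wcam();k=1.5625
f=lambda u,v:wpix2w(TK,((u+.5)/k-.5,(v+.5)/k-.5),.0295)
C=np.array([f(*p) for p in [(350,470),(470,470),(485,194),(336,194)]]);print(C.round(4),C.mean(0))
v=C[0]+C[1]-C[2]-C[3];print(np.arctan2(v[1],v[0]),np.linalg.norm(v)/2)
```

```text
[[ 0.6611 -0.1511  0.0295]
 [ 0.6526 -0.0926  0.0295]
 [ 0.5223 -0.1114  0.0295]
 [ 0.5308 -0.17    0.0295]] [ 0.59169883 -0.13127289  0.0295    ]
0.1436913686660187 0.13162854472454139
```

```bash
python3 -m pendant '[{"travel":[0.02,0,0],"twist":0},{"travel":[0.036,0,0],"twist":0},{"travel":[0.045,0,0],"twist":0},{"travel":[0.045,0,0],"twist":0}]'
```

```text
time: 3.98
position: [0.5924, -0.131, 0.0056]
tool_rot: [-1.312, 1.141, 1.319]
ft_force: [-0.4, -0.6, 0.4]
grip_width: 1.002
```

Length 131.6 mm (nominal 133), centre (0.5917, -0.1313), so I'm grasping within 1 mm of mid-length. Closing the gripper.

```bash
python3 -m pendant '[{"travel":[0,0,0],"twist":0},{"travel":[0,0,0],"twist":0},{"travel":[0,0,0],"twist":0},{"travel":[0,0,0],"twist":0},{"travel":[0,0,0],"twist":0},{"travel":[0,0,0],"twist":0}]' 0 35
python3 -m pendant '[{"travel":[0,0,0],"twist":0},{"travel":[0,0,0],"twist":0},{"travel":[-0.02,0,0],"twist":0},{"travel":[-0.04,0,0],"twist":0},{"travel":[-0.07,0,0],"twist":0},{"travel":[-0.1,0,0],"twist":0},{"travel":[-0.1,0,0],"twist":0},{"travel":[-0.1,0,0],"twist":0}]' 0 35
python3 - <<'E'
from h import *
s=ctrl.get_state();print(s['position'],s['grip_width']*87)
for n in('scene','wrist'):
    im=cv2.cvtColor(ctrl.get_image(n),cv2.COLOR_RGB2BGR);cv2.imwrite(f'pics/{n}4.png',im)
    if n=='scene': im=im[130:280,150:350]
    cv2.imwrite(f'pics/{n}4b.png',cv2.resize(im,None,fx=1.56 if n=='wrist' else 4,fy=1.56 if n=='wrist' else 4,interpolation=2))
E
```

```text
time: 4.72
position: [0.5926, -0.131, 0.0059]
tool_rot: [-1.312, 1.14, 1.319]
ft_force: [0.4, 0.0, 2.2]
grip_width: 0.686
time: 5.72
position: [0.5928, -0.1308, 0.106]
tool_rot: [-1.312, 1.14, 1.319]
ft_force: [0.1, -0.7, -0.9]
grip_width: 0.683
[ 0.59282243 -0.1308377   0.10601308] 59.420501633595485
```

View pics/scene4b.png

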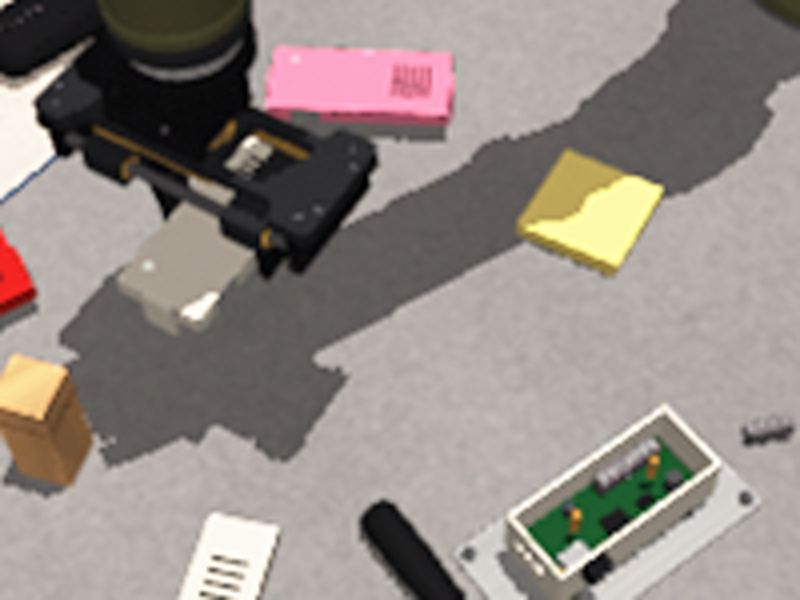

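View pics/wrist4b.png

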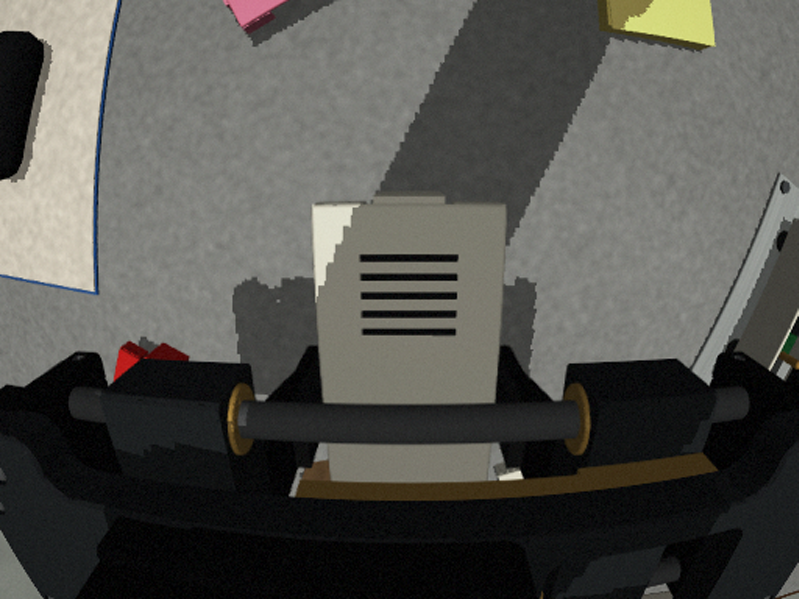

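The cover is held: grip 59.4 mm, level, lifted to 0.127. In the scene view it is at crop (190,265). I'm carrying it beside the box, turned to the box's rough yaw, so the wrist camera sees the box past the held cover.

```bash
python3 -m pendant '[{"travel":[-0.03,-0.008,0.015],"twist":0.06},{"travel":[-0.06,-0.02,0.045],"twist":0.16},{"travel":[-0.08,-0.035,0.08],"twist":0.26},{"travel":[-0.094,-0.05,0.11],"twist":0.36},{"travel":[-0.094,-0.055,0.124],"twist":0.39},{"travel":[-0.094,-0.055,0.124],"twist":0.39},{"travel":[-0.094,-0.055,0.124],"twist":0.39},{"travel":[-0.094,-0.055,0.124],"twist":0.39}]'
python3 - <<'E'
from h import *
s=ctrl.get_state();print(s['position'],s['qd'].round(3));TK=wcam()
im=cv2.cvtColor(ctrl.get_image('wrist'),cv2.COLOR_RGB2BGR);cv2.imwrite('pics/w5.png',im);np.savez('w5.npz',T=TK[0],K=TK[1])
s=ctrl.get_state();print(s['position'])
cv2.imwrite('pics/w5b.png',cv2.resize(im,None,fx=1.56,fy=1.56,interpolation=2))
E
```

```text
time: 6.82
position: [0.6289, -0.0019, 0.1984]
tool_rot: [-1.022, 1.322, 1.03]
ft_force: [-0.0, 0.3, -1.1]
grip_width: 0.684
[ 0.62894524 -0.00185702  0.19835969] [ 0.    -0.003 -0.004 -0.004 -0.003  0.001 -0.001]
[ 0.62903481 -0.00156765  0.19848565]
```

View pics/w5b.png

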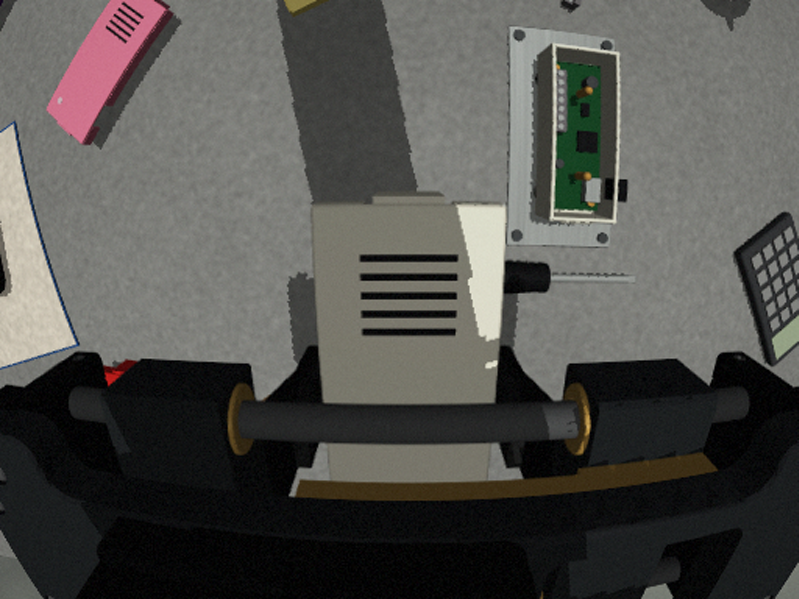

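The whole box is in view: rim corners near (552,44), (620,48), (616,222) and (548,222), socket at (615,190) on its right (+y), plate (510–620, 28–247). I'll enlarge it to pick the corners.

Run:
```python
import cv2
im=cv2.imread('pics/w5.png')[15:160,320:410]
cv2.imwrite('pics/w5c.png',cv2.resize(im,None,fx=4,fy=4,interpolation=2))
```

```text
(no output)
```

View pics/w5c.png

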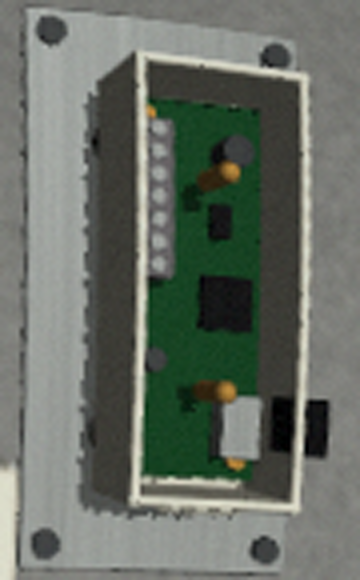

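```bash
cat > fit.py <<'E'
from h import *
from scipy.optimize import least_squares
def fit(TK,pts,z=.054,hx=.062,hy=.0255,x0=(.55,.14,-.245)):
    # pts order: (-x,-y),(-x,+y),(+x,+y),(+x,-y)
    L=np.array([[-hx,-hy],[-hx,hy],[hx,hy],[hx,-hy]])
    def res(p):
        c,s=np.cos(p[2]),np.sin(p[2])
        W=np.c_[L@np.array([[c,s],[-s,c]])+p[:2],np.full(4,z)]
        return (w2wpix(TK,W)-pts).ravel()
    r=least_squares(res,x0);return r.x,r.fun.reshape(-1,2).round(2)
E
python3 - <<'E'
from fit import *
d=np.load('w5.npz');TK=(d['T'],d['K'])
g=lambda L:np.array([((u+.5)/4-.5+320,(v+.5)/4-.5+15) for u,v in L])
print(fit(TK,g([(135,51),(308,73),(299,512),(131,507)])))
# cover in hand: top z
TK5=TK;k=1.5625
s=ctrl.get_state();R=cv2.Rodrigues(s['tool_rot'])[0];print('tool yaw',np.arctan2(-R[1,1],-R[0,1]),R.round(4)[:,0])
E
```

```text
(array([ 0.55635463,  0.1409547 , -0.24400868]), array([[-0.19, -0.38],
       [ 0.09, -0.03],
       [ 0.45,  0.44],
       [-0.26, -0.02]]))
tool yaw -0.24715743874134563 [-6.9e-03  1.0e-04 -1.0e+00]
```

Run:
```python
from fit import *
d=np.load('w5.npz');T,K=d['T'],d['K']
m=ctrl.camera_model('wrist')['T_tool_cam'];TKt=(m,K);k=1.5625
im=cv2.imread('pics/w5.png')[120:145,190:335]
cv2.imwrite('pics/w5e.png',cv2.resize(im,None,fx=5.5,fy=5.5,interpolation=2))
for u,v in[(313,205),(507,205)]:
    uv=((u+.5)/k-.5,(v+.5)/k-.5)
    dd=cv2.fisheye.undistortPoints(np.array([[uv]],float),K,np.zeros(4))[0,0]
    r=m[:3,:3]@np.array([*dd,1]);c=m[:3,3];print(c+r*((-.0237-c[0])/r[0]))
```

```text
[-0.0237      0.0670533  -0.02954721]
[-0.0237      0.06707124  0.02877961]
```

View pics/w5e.png

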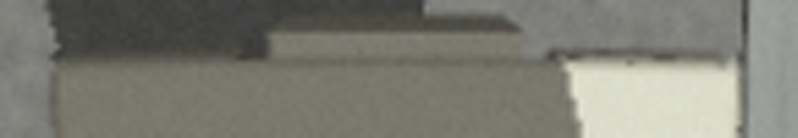

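Box fit: (0.5564, 0.1410), yaw −0.244, pixel residuals under 0.5, consistent with the top camera. The cover sits in the hand about 0.7 mm towards its −x. I'm moving above the box.

```bash
python3 -m pendant '[{"travel":[0,0.025,0.03],"twist":0},{"travel":[0.02,0.055,0.065],"twist":0},{"travel":[0.05,0.085,0.1],"twist":0},{"travel":[0.075,0.105,0.121],"twist":-0.003},{"travel":[0.079,0.105,0.121],"twist":-0.003},{"travel":[0.079,0.105,0.121],"twist":-0.003},{"travel":[0.079,0.105,0.121],"twist":-0.003}]'
cat > st.py <<'E'
from h import *
def st(tx=.5571,ty=.1408,tz=.0413,yaw=-.244):
    s=ctrl.get_state();R=cv2.Rodrigues(s['tool_rot'])[0]
    print(s['position'].round(4),'yaw',np.arctan2(-R[1,1],-R[0,1]).round(4),'down',R[:,0].round(4),'F',s['ft_force'].round(1))
    print('to go',(R.T@(np.array([tx,ty,tz])-s['position'])).round(4))
if __name__=='__main__':st()
E
python3 st.py
python3 - <<'E'
from h import *
im=cv2.cvtColor(ctrl.get_image('wrist'),cv2.COLOR_RGB2BGR);cv2.imwrite('pics/w6.png',im)
cv2.imwrite('pics/w6b.png',cv2.resize(im,None,fx=1.56,fy=1.56,interpolation=2))
im=cv2.cvtColor(ctrl.get_image('scene'),cv2.COLOR_RGB2BGR);cv2.imwrite('pics/s6b.png',cv2.resize(im[170:300,220:370],None,fx=4.5,fy=4.5,interpolation=2))
E
```

```text
time: 7.75
position: [0.5578, 0.1396, 0.1212]
tool_rot: [-1.023, 1.32, 1.028]
ft_force: [1.2, 0.8, -0.5]
grip_width: 0.684
[0.5578 0.1396 0.1212] yaw -0.2471 down [-0.0047  0.     -1.    ] F [ 1.2  0.8 -0.5]
to go [0.0799 0.0006 0.0011]
```

View pics/w6b.png

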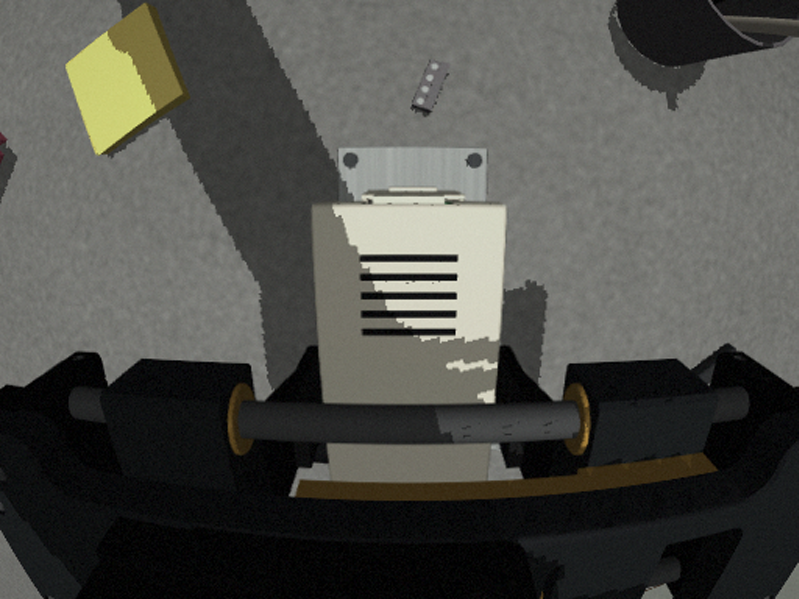

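View pics/s6b.png

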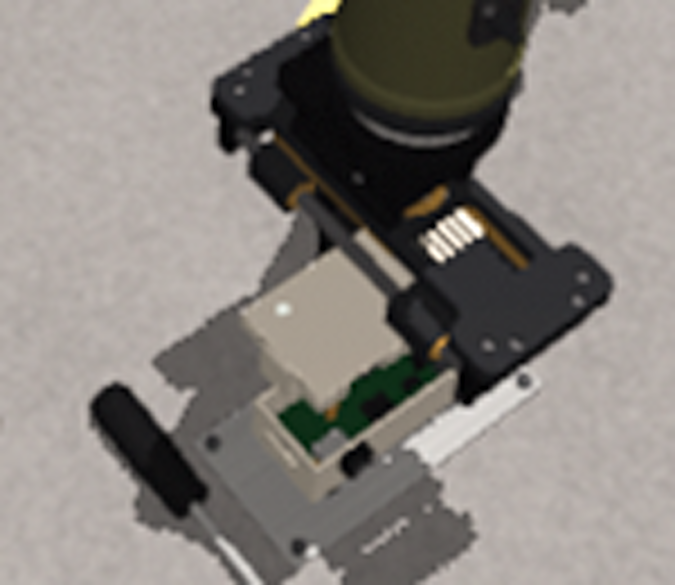

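The alignment looks right: plate holes at (350,160) and (474,160), midpoint 412, against a cover mid of 410, which matches the computed 1 mm still to go. The notch corner faces the socket in the scene view. I'm lowering in stages.

```bash
python3 -m pendant '[{"travel":[0.015,0.0005,0.001],"twist":-0.003},{"travel":[0.03,0.0005,0.001],"twist":-0.003},{"travel":[0.036,0.0005,0.001],"twist":-0.003},{"travel":[0.036,0.0005,0.001],"twist":-0.003},{"travel":[0.036,0.0005,0.001],"twist":-0.003}]'
python3 st.py
python3 - <<'E'
from h import *
im=cv2.cvtColor(ctrl.get_image('wrist'),cv2.COLOR_RGB2BGR)
cv2.imwrite('pics/w7b.png',cv2.resize(im[70:170,180:340],None,fx=5,fy=5,interpolation=2))
E
```

```text
time: 8.48
position: [0.5573, 0.1414, 0.0852]
tool_rot: [-1.026, 1.318, 1.031]
ft_force: [-0.9, 0.4, -0.5]
grip_width: 0.688
[0.5573 0.1414 0.0852] yaw -0.2434 down [-4.6e-03  4.0e-04 -1.0e+00] F [-0.9  0.4 -0.5]
to go [ 0.0439 -0.0001 -0.0006]
```

View pics/w7b.png

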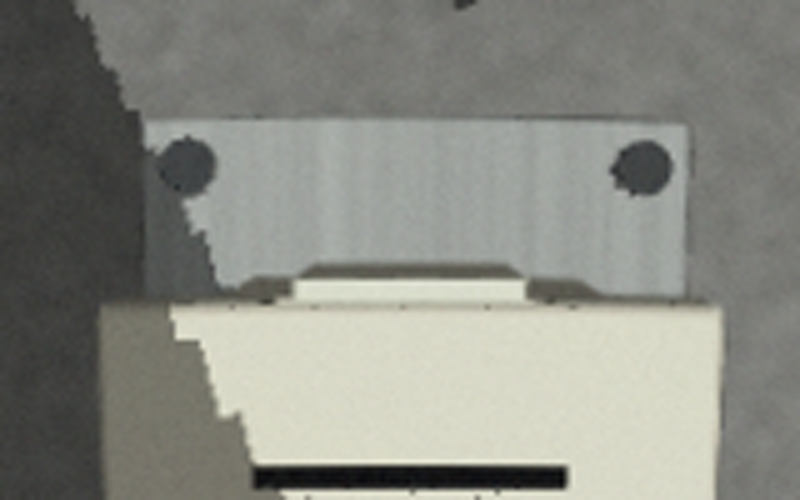

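The plate's midline (crop col 415) is about 0.8 mm to +y of the cover's mid (410). I'll correct by half a millimetre and lower until just above barb contact.

```bash
python3 -m pendant '[{"travel":[0.01,0,0.0005],"twist":0},{"travel":[0.02,0,0.0005],"twist":0},{"travel":[0.03,0,0.0005],"twist":0},{"travel":[0.037,0,0.0005],"twist":0},{"travel":[0.037,0,0.0005],"twist":0},{"travel":[0.037,0,0.0005],"twist":0}]'
python3 st.py
python3 - <<'E'
from h import *
im=cv2.cvtColor(ctrl.get_image('wrist'),cv2.COLOR_RGB2BGR)
cv2.imwrite('pics/w8b.png',cv2.resize(im[70:170,180:340],None,fx=5,fy=5,interpolation=2))
im=cv2.cvtColor(ctrl.get_image('scene'),cv2.COLOR_RGB2BGR);cv2.imwrite('pics/s8b.png',cv2.resize(im[210:300,240:350],None,fx=6,fy=6,interpolation=2))
E
```

```text
time: 9.28
position: [0.5574, 0.1419, 0.0485]
tool_rot: [-1.026, 1.318, 1.031]
ft_force: [-0.6, -0.2, -0.9]
grip_width: 0.686
[0.5574 0.1419 0.0485] yaw -0.2435 down [-4.5e-03  6.0e-04 -1.0e+00] F [-0.6 -0.2 -0.9]
to go [ 0.0072 -0.     -0.0011]
```

View pics/w8b.png

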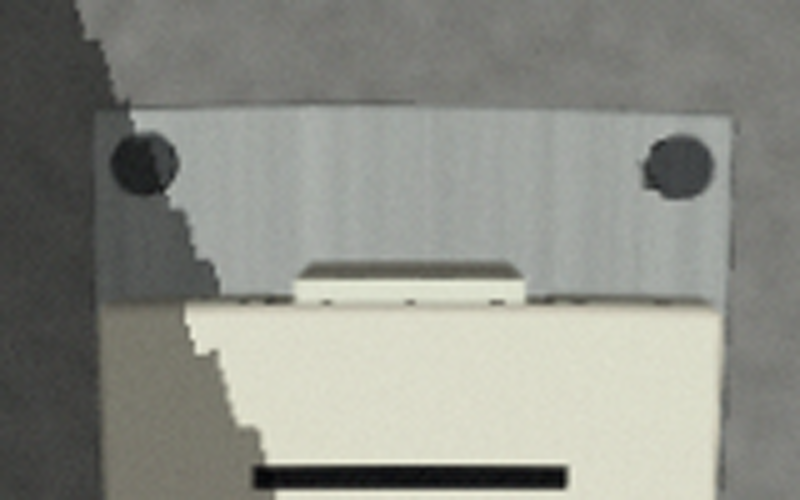

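View pics/s8b.png

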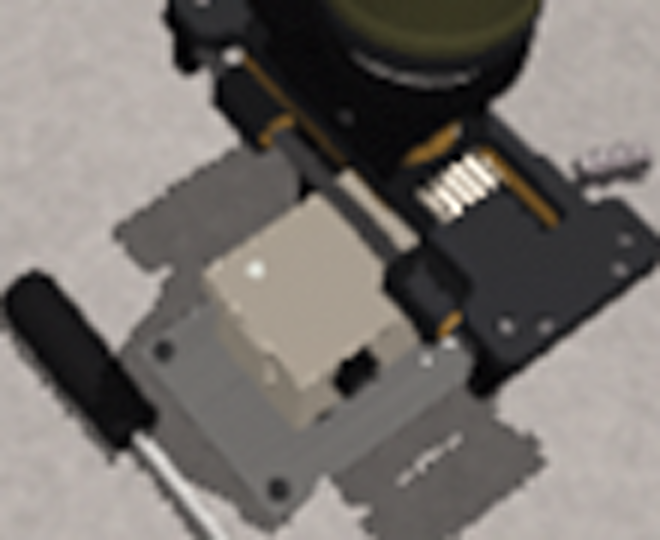

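The socket sits under the notch (scene crop (355,370)) and the plate is centred behind the cover. I'm lowering to barb contact and watching the force.

```bash
python3 -m pendant '[{"travel":[0.003,0,0],"twist":0},{"travel":[0.005,0,0],"twist":0},{"travel":[0.005,0,0],"twist":0}]' - 50; python3 -m pendant '[{"travel":[0.001,0,0],"twist":0},{"travel":[0.002,0,0],"twist":0},{"travel":[0.002,0,0],"twist":0}]';python3 st.py
```

```text
time: 9.75
position: [0.5573, 0.142, 0.0434]
tool_rot: [-1.026, 1.318, 1.031]
ft_force: [-1.5, 0.6, -1.3]
grip_width: 0.68
time: 10.12
position: [0.5573, 0.1421, 0.0415]
tool_rot: [-1.026, 1.318, 1.031]
ft_force: [-1.2, 0.4, -0.7]
grip_width: 0.683
[0.5573 0.1421 0.0415] yaw -0.2434 down [-4.5e-03  9.0e-04 -1.0e+00] F [-1.2  0.4 -0.7]
to go [ 0.0002 -0.0001 -0.0013]
```

```bash
python3 -m pendant '[{"travel":[0.001,0,0],"twist":0},{"travel":[0.002,0,-0.0003],"twist":0},{"travel":[0.002,0,-0.0003],"twist":0}]'; python3 -m pendant '[{"travel":[0.001,0,0],"twist":0},{"travel":[0.002,0,0],"twist":0},{"travel":[0.002,0,0],"twist":0}]';python3 st.py
```

```text
time: 10.5
position: [0.5577, 0.1419, 0.0399]
tool_rot: [-1.026, 1.317, 1.031]
ft_force: [-0.0, 0.8, 3.1]
grip_width: 0.687
time: 10.88
position: [0.5582, 0.1419, 0.0383]
tool_rot: [-1.026, 1.316, 1.03]
ft_force: [-0.5, 0.3, 5.6]
grip_width: 0.684
[0.5582 0.1419 0.0383] yaw -0.2436 down [-0.0026  0.0015 -1.    ] F [-0.5  0.3  5.6]
to go [-0.003   0.0008 -0.0013]
```

```bash
for i in 1; do python3 -m pendant '[{"travel":[0.001,0,0],"twist":0},{"travel":[0.002,0,0],"twist":0},{"travel":[0.002,0,0],"twist":0}]'; done; python3 -m pendant '[{"travel":[0.001,0,0],"twist":0},{"travel":[0.0015,0,0],"twist":0},{"travel":[0.0015,0,0],"twist":0}]'; python3 st.py
```

```text
time: 11.25
position: [0.5585, 0.142, 0.0369]
tool_rot: [-1.026, 1.315, 1.03]
ft_force: [-0.6, -0.4, 6.1]
grip_width: 0.682
time: 11.62
position: [0.5587, 0.142, 0.0363]
tool_rot: [-1.025, 1.315, 1.03]
ft_force: [-2.2, -0.4, 9.9]
grip_width: 0.681
[0.5587 0.142  0.0363] yaw -0.2439 down [-0.0021  0.0023 -1.    ] F [-2.2 -0.4  9.9]
to go [-0.005   0.0012 -0.0015]
```

```bash
python3 -m pendant '[{"travel":[0.001,0,0],"twist":0},{"travel":[0.002,0,0],"twist":0},{"travel":[0.002,0,0],"twist":0}]';  python3 st.py;python3 -m pendant '[{"travel":[0.001,0,0],"twist":0},{"travel":[0.002,0,0],"twist":0},{"travel":[0.002,0,0],"twist":0}]'; python3 st.py
```

```text
time: 12.0
position: [0.5586, 0.142, 0.035]
tool_rot: [-1.025, 1.315, 1.031]
ft_force: [-2.7, 0.0, 8.2]
grip_width: 0.685
[0.5586 0.142  0.035 ] yaw -0.2441 down [-0.0025  0.0027 -1.    ] F [-2.7  0.   8.2]
to go [-0.0063  0.0012 -0.0015]
time: 12.38
position: [0.5586, 0.142, 0.0339]
tool_rot: [-1.024, 1.315, 1.031]
ft_force: [-3.4, -1.1, 9.1]
grip_width: 0.685
[0.5586 0.142  0.0339] yaw -0.2444 down [-0.0027  0.0032 -1.    ] F [-3.4 -1.1  9.1]
to go [-0.0074  0.0012 -0.0015]
```

```bash
python3 -m pendant '[{"travel":[0.001,0,0],"twist":0},{"travel":[0.002,0,0],"twist":0},{"travel":[0.002,0,0],"twist":0}]';  python3 st.py;python3 -m pendant '[{"travel":[0.001,0,0],"twist":0},{"travel":[0.0015,0,0],"twist":0},{"travel":[0.0015,0,0],"twist":0}]'; python3 st.py
```

```text
time: 12.75
position: [0.5586, 0.142, 0.033]
tool_rot: [-1.023, 1.315, 1.031]
ft_force: [-4.4, -0.6, 10.8]
grip_width: 0.684
[0.5586 0.142  0.033 ] yaw -0.2447 down [-0.0031  0.0036 -1.    ] F [-4.4 -0.6 10.8]
to go [-0.0083  0.0012 -0.0015]
time: 13.12
position: [0.5586, 0.142, 0.0327]
tool_rot: [-1.022, 1.315, 1.031]
ft_force: [-3.6, -0.0, 11.2]
grip_width: 0.683
[0.5586 0.142  0.0327] yaw -0.2449 down [-0.0035  0.0042 -1.    ] F [-3.6 -0.  11.2]
to go [-0.0086  0.0012 -0.0015]
```

```bash
python3 -m pendant '[{"travel":[0.001,0.0005,0],"twist":0},{"travel":[0.0015,0.001,0],"twist":0},{"travel":[0.0015,0.001,0],"twist":0}]';  python3 st.py
```

```text
time: 13.5
position: [0.5586, 0.1421, 0.0327]
tool_rot: [-1.022, 1.314, 1.03]
ft_force: [-1.6, -1.0, 11.0]
grip_width: 0.681
[0.5586 0.1421 0.0327] yaw -0.2453 down [-0.0017  0.0046 -1.    ] F [-1.6 -1.  11. ]
to go [-0.0086  0.0012 -0.0016]
```

```bash
python3 -m pendant '[{"travel":[0.001,0,0],"twist":0},{"travel":[0.0015,0,0],"twist":0},{"travel":[0.0015,0,0],"twist":0}]';  python3 st.py
```

```text
time: 13.88
position: [0.5587, 0.1421, 0.0324]
tool_rot: [-1.022, 1.314, 1.031]
ft_force: [-3.7, -0.9, 11.7]
grip_width: 0.687
[0.5587 0.1421 0.0324] yaw -0.2454 down [-0.002   0.0052 -1.    ] F [-3.7 -0.9 11.7]
to go [-0.0089  0.0013 -0.0016]
```

```bash
python3 -m pendant '[{"travel":[0.0015,0.0005,0],"twist":0},{"travel":[0.002,0.001,0],"twist":0},{"travel":[0.002,0.001,0],"twist":0},{"travel":[0.002,0.001,0],"twist":0}]';  python3 st.py
```

```text
time: 14.38
position: [0.5587, 0.1421, 0.0321]
tool_rot: [-1.022, 1.312, 1.03]
ft_force: [-3.0, -1.1, 12.7]
grip_width: 0.683
[0.5587 0.1421 0.0321] yaw -0.2458 down [-4.0e-04  5.7e-03 -1.0e+00] F [-3.  -1.1 12.7]
to go [-0.0092  0.0012 -0.0016]
```

```bash
python3 -m pendant '[{"travel":[0.0015,0.0005,0],"twist":0},{"travel":[0.002,0.0005,0],"twist":0},{"travel":[0.002,0.0005,0],"twist":0}]';  python3 st.py
```

```text
time: 14.75
position: [0.5587, 0.1421, 0.0317]
tool_rot: [-1.021, 1.311, 1.029]
ft_force: [-3.6, -1.9, 12.7]
grip_width: 0.683
[0.5587 0.1421 0.0317] yaw -0.246 down [ 2.0e-04  6.2e-03 -1.0e+00] F [-3.6 -1.9 12.7]
to go [-0.0096  0.0013 -0.0016]
```

```bash
python3 -m pendant '[{"travel":[0.0015,0,-0.0003],"twist":0},{"travel":[0.002,0,-0.0003],"twist":0},{"travel":[0.002,0,-0.0003],"twist":0}]';  python3 st.py
```

```text
time: 15.12
position: [0.5587, 0.1421, 0.0313]
tool_rot: [-1.021, 1.311, 1.03]
ft_force: [-5.1, -0.4, 14.1]
grip_width: 0.686
[0.5587 0.1421 0.0313] yaw -0.2459 down [-0.      0.0072 -1.    ] F [-5.1 -0.4 14.1]
to go [-0.01    0.0013 -0.0016]
```

```bash
python3 -m pendant '[{"travel":[0.0015,0,-0.0003],"twist":0},{"travel":[0.002,0,-0.0003],"twist":0},{"travel":[0.002,0,-0.0003],"twist":0}]';  python3 st.py
```

```text
time: 15.5
position: [0.5587, 0.1421, 0.0309]
tool_rot: [-1.02, 1.311, 1.031]
ft_force: [-3.9, -0.9, 14.0]
grip_width: 0.685
[0.5587 0.1421 0.0309] yaw -0.2461 down [-3.0e-04  8.3e-03 -1.0e+00] F [-3.9 -0.9 14. ]
to go [-0.0104  0.0013 -0.0016]
```

```bash
python3 -m pendant '[{"travel":[0.0015,0.0003,0],"twist":0},{"travel":[0.002,0.0003,0],"twist":0},{"travel":[0.002,0.0003,0],"twist":0}]';  python3 st.py
```

```text
time: 15.88
position: [0.5587, 0.1421, 0.0307]
tool_rot: [-1.019, 1.31, 1.031]
ft_force: [-5.8, -1.3, 14.3]
grip_width: 0.684
[0.5587 0.1421 0.0307] yaw -0.2461 down [-2.0e-04  8.9e-03 -1.0e+00] F [-5.8 -1.3 14.3]
to go [-0.0107  0.0013 -0.0016]
```

```bash
python3 -m pendant '[{"travel":[0.0015,0.0005,0],"twist":0},{"travel":[0.002,0.0005,0],"twist":0},{"travel":[0.002,0.0005,0],"twist":0}]';  python3 st.py
```

```text
time: 16.25
position: [0.5587, 0.1422, 0.0306]
tool_rot: [-1.019, 1.309, 1.031]
ft_force: [-4.5, -1.2, 17.0]
grip_width: 0.681
[0.5587 0.1422 0.0306] yaw -0.2462 down [ 3.0e-04  9.5e-03 -1.0e+00] F [-4.5 -1.2 17. ]
to go [-0.0107  0.0013 -0.0016]
```

```bash
python3 - <<'E'
from h import *
im=cv2.cvtColor(ctrl.get_image('wrist'),cv2.COLOR_RGB2BGR)
cv2.imwrite('pics/w9b.png',cv2.resize(im[70:170,180:340],None,fx=5,fy=5,interpolation=2))
im=cv2.cvtColor(ctrl.get_image('scene'),cv2.COLOR_RGB2BGR);cv2.imwrite('pics/s9b.png',cv2.resize(im[210:300,240:350],None,fx=6,fy=6,interpolation=2))
E
python3 st.py
```

```text
[0.5587 0.1421 0.0306] yaw -0.2463 down [ 3.0e-04  9.6e-03 -1.0e+00] F [-4.3 -0.4 15.2]
to go [-0.0107  0.0013 -0.0016]
```

View pics/w9b.png

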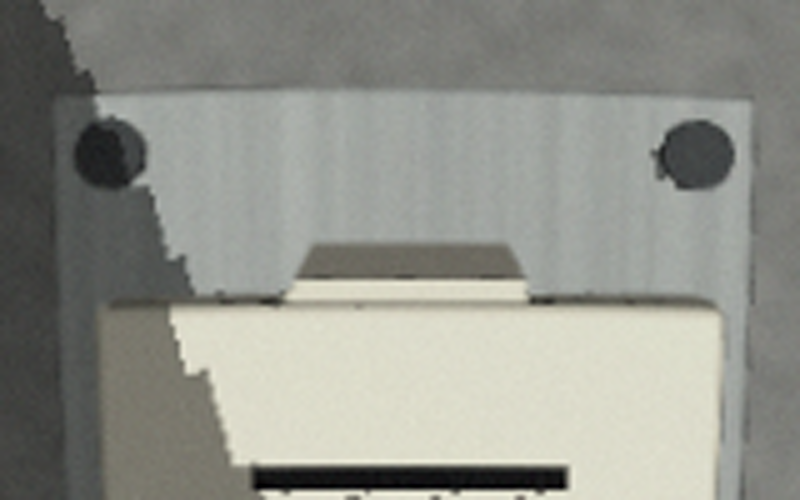

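View pics/s9b.png

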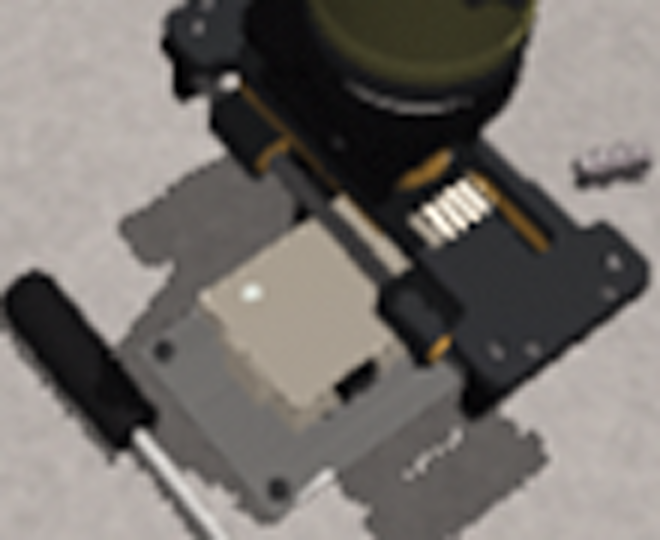

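The near clip now shows rows 243–303, against 262–303 at rest, so it is still spread and has not snapped. The press through the grip is also leaning: down-axis tilt 0.0096 and a side force of about 4 N. I won't force it. I'll ease up to light contact, let go, and press the middle of the top with shut fingers so that the cover can centre itself.

```bash
python3 -m pendant '[{"travel":[-0.002,0.0005,0],"twist":0},{"travel":[-0.004,0.001,0],"twist":0},{"travel":[-0.006,0.001,0],"twist":0},{"travel":[-0.008,0.001,0],"twist":0},{"travel":[-0.008,0.001,0],"twist":0},{"travel":[-0.008,0.001,0],"twist":0}]';  python3 st.py
```

```text
time: 17.1
position: [0.5575, 0.1423, 0.0379]
tool_rot: [-1.019, 1.31, 1.031]
ft_force: [3.4, 0.2, -6.1]
grip_width: 0.685
[0.5575 0.1423 0.0379] yaw -0.2462 down [-2.0e-04  9.1e-03 -1.0e+00] F [ 3.4  0.2 -6.1]
to go [-0.0034  0.     -0.0015]
```

```bash
python3 - <<'E'
from h import *
im=cv2.cvtColor(ctrl.get_image('wrist'),cv2.COLOR_RGB2BGR);cv2.imwrite('pics/w10.png',im)
cv2.imwrite('pics/w10b.png',cv2.resize(im[70:170,180:340],None,fx=5,fy=5,interpolation=2))
im=cv2.cvtColor(ctrl.get_image('scene'),cv2.COLOR_RGB2BGR);cv2.imwrite('pics/s10b.png',cv2.resize(im[210:300,240:350],None,fx=6,fy=6,interpolation=2))
E
python3 st.py
```

```text
[0.5575 0.1423 0.038 ] yaw -0.2462 down [-2.0e-04  9.2e-03 -1.0e+00] F [ 3.1  1.2 -5.4]
to go [-0.0033  0.     -0.0015]
```

View pics/w10b.png

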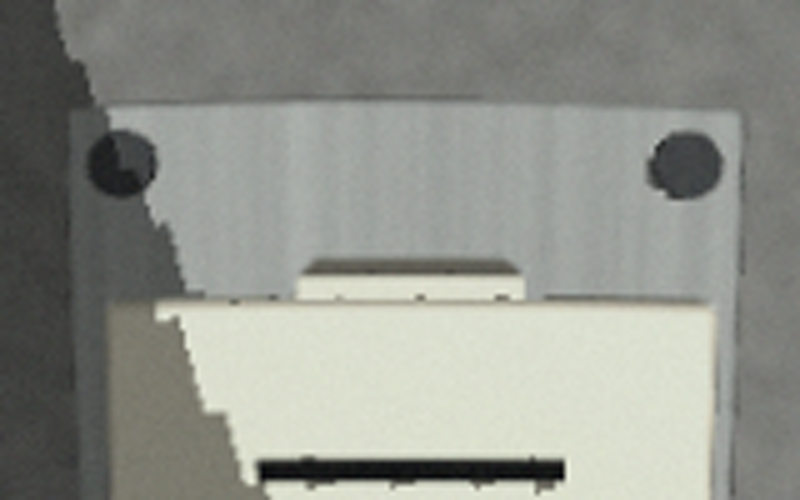

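View pics/s10b.png

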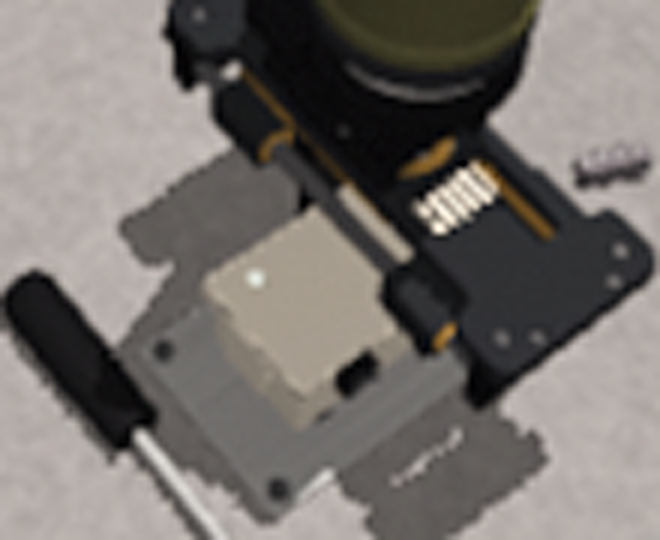

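The near (−x) end now looks 4 mm further from the camera than when gripped (cover width 608 px against 624). Its clip looks relaxed and the tool is being pulled down by about 5 N. So the near clip did snap and is holding, the far one did not, and the cover has pitched in the pads. I'll lower to zero force, release, and look.

```bash
python3 -m pendant '[{"travel":[0.0015,0,0],"twist":0},{"travel":[0.0025,0,0],"twist":0},{"travel":[0.0025,0,0],"twist":0}]';  python3 st.py
```

```text
time: 17.58
position: [0.5576, 0.1423, 0.0363]
tool_rot: [-1.019, 1.31, 1.031]
ft_force: [-0.7, -0.3, 3.2]
grip_width: 0.685
[0.5576 0.1423 0.0363] yaw -0.2462 down [-2.0e-04  9.5e-03 -1.0e+00] F [-0.7 -0.3  3.2]
to go [-0.0051  0.0001 -0.0015]
```

```bash
python3 -m pendant '[{"travel":[0,0,0],"twist":0},{"travel":[0,0,0],"twist":0},{"travel":[0,0,0],"twist":0},{"travel":[0,0,0],"twist":0}]' 1 20;  python3 -m pendant '[{"travel":[-0.02,0,0],"twist":0},{"travel":[-0.05,0,0],"twist":0},{"travel":[-0.09,0,0],"twist":0},{"travel":[-0.12,0,0],"twist":0},{"travel":[-0.12,0,0],"twist":0},{"travel":[-0.12,0,0],"twist":0}]';python3 - <<'E'
from h import *
TK=wcam();np.savez('w11.npz',T=TK[0],K=TK[1])
im=cv2.cvtColor(ctrl.get_image('wrist'),cv2.COLOR_RGB2BGR);cv2.imwrite('pics/w11.png',im)
cv2.imwrite('pics/w11b.png',cv2.resize(im[60:260,160:380],None,fx=3,fy=3,interpolation=2))
im=cv2.cvtColor(ctrl.get_image('scene'),cv2.COLOR_RGB2BGR);cv2.imwrite('pics/s11b.png',cv2.resize(im[210:300,240:350],None,fx=6,fy=6,interpolation=2))
E
python3 st.py
```

```text
time: 18.08
position: [0.5574, 0.1423, 0.0361]
tool_rot: [-1.019, 1.31, 1.032]
ft_force: [0.4, -1.1, -0.9]
grip_width: 0.981
time: 18.82
position: [0.5569, 0.1411, 0.1553]
tool_rot: [-1.018, 1.311, 1.032]
ft_force: [-0.3, -0.4, -0.6]
grip_width: 0.998
[0.5565 0.1409 0.1547] yaw -0.2462 down [-0.0029  0.0084 -1.    ] F [-0.   0.9  0.3]
to go [ 0.1133 -0.0012 -0.0008]
```

View pics/w11b.png

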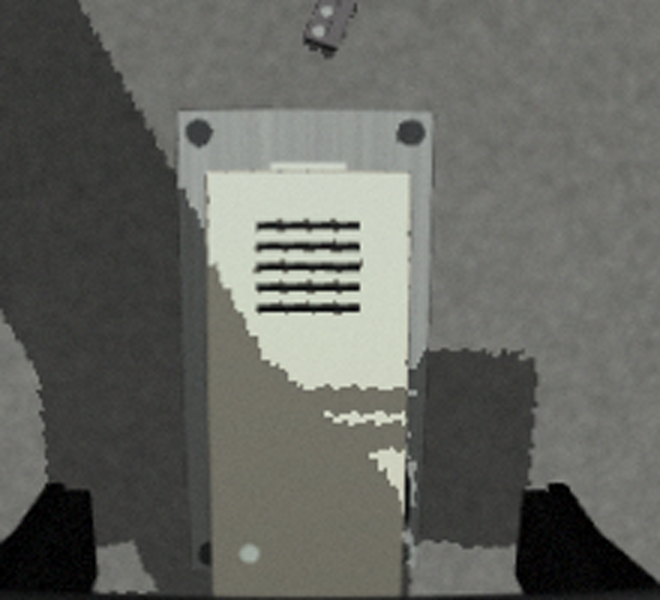

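View pics/s11b.png

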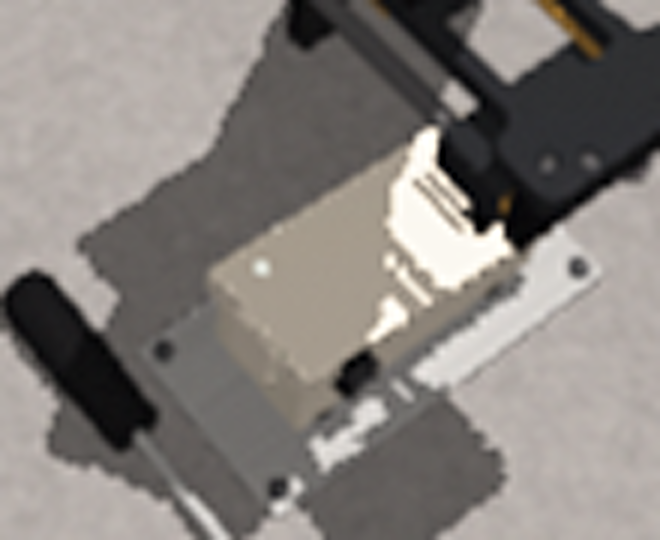

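Released: the near end is down with its clip relaxed (wrist crop (308,166)), and the far (+x) end still stands up on its catch. I'll press the top on the centreline about 30 mm towards the raised +x end, which needs less force. Computing the spot.

Run:
```python
from h import *
d=np.load('w11.npz');TK=(d['T'],d['K'])
f=lambda u,v,z:wpix2w(TK,((u+.5)/3-.5+160,(v+.5)/3-.5+60),z)
a,b=f(206,172,.057),f(409,172,.057);print(a,b,np.linalg.norm(a-b))
w=b-a;yaw=np.arctan2(-w[0],w[1]);m=(a+b)/2
yaw=-.244;x=np.array([np.cos(yaw),np.sin(yaw),0]);print('yaw',np.arctan2(-w[0],w[1]),'centre',m+.0665*x)
p=m+(.0665+.030)*x;print(p)
s=ctrl.get_state();R=cv2.Rodrigues(s['tool_rot'])[0];print(R.T@(np.array([p[0],p[1],.085])-s['position']),s['position'])
```

```text
[0.48336338 0.12979679 0.057     ] [0.49772862 0.18697794 0.057     ] 0.05895798733790813
yaw -0.246129791451643 centre [0.55507623 0.14232189 0.057     ]
[0.58418761 0.13507431 0.057     ]
[ 0.06951855 -0.02860479  0.00054618] [0.55651719 0.1409285  0.15465226]
```

```bash
python3 -m pendant '[{"travel":[0,-0.015,0],"twist":0},{"travel":[0,-0.0286,0.0005],"twist":0},{"travel":[0,-0.0286,0.0005],"twist":0},{"travel":[0,-0.0286,0.0005],"twist":0},{"travel":[0.025,-0.0286,0.0005],"twist":0},{"travel":[0.05,-0.0286,0.0005],"twist":0},{"travel":[0.07,-0.0286,0.0005],"twist":0},{"travel":[0.07,-0.0286,0.0005],"twist":0},{"travel":[0.07,-0.0286,0.0005],"twist":0}]' -1 20
python3 - <<'E'
from st import *
st(.5842,.1351,.0650)
im=cv2.cvtColor(ctrl.get_image('wrist'),cv2.COLOR_RGB2BGR);cv2.imwrite('pics/w12.png',im)
cv2.imwrite('pics/w12b.png',cv2.resize(im,None,fx=1.56,fy=1.56,interpolation=2))
E
```

```text
time: 20.05
position: [0.5847, 0.1352, 0.0853]
tool_rot: [-1.019, 1.312, 1.032]
ft_force: [0.5, 0.3, -0.7]
grip_width: 0.065
[0.5847 0.1352 0.0853] yaw -0.2462 down [-0.0018  0.0088 -1.    ] F [ 0.5  0.3 -0.7]
to go [ 0.0203  0.0004 -0.0004]
```

View pics/w12b.png

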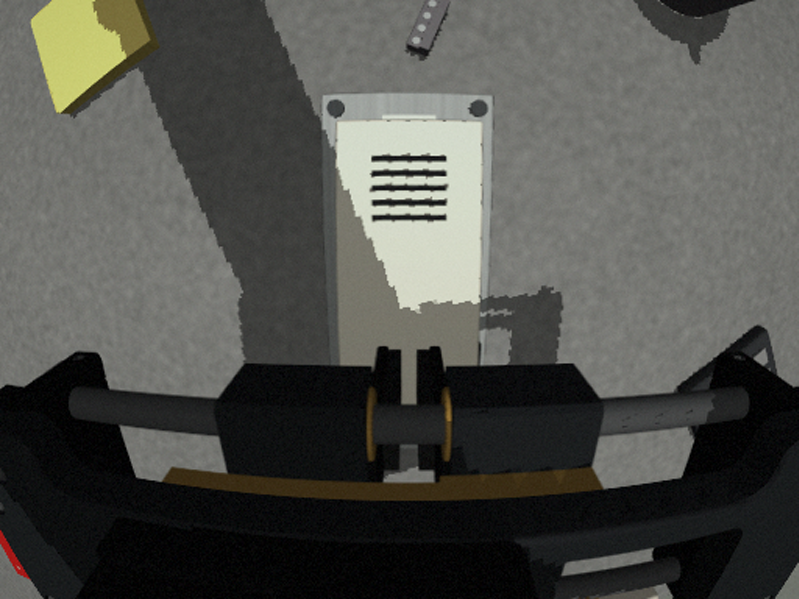

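The fingers are almost shut, on the cover's centreline at (409,370). Lowering until touch.

```bash
python3 -m pendant '[{"travel":[0.008,0.0003,0],"twist":0},{"travel":[0.014,0.0003,0],"twist":0},{"travel":[0.016,0.0003,0],"twist":0},{"travel":[0.016,0.0003,0],"twist":0}]'; python3 -m pendant '[{"travel":[0.002,0,0],"twist":0},{"travel":[0.004,0,0],"twist":0},{"travel":[0.004,0,0],"twist":0}]'
```

```text
time: 20.6
position: [0.5845, 0.1354, 0.0694]
tool_rot: [-1.019, 1.311, 1.032]
ft_force: [-0.4, 0.7, -0.4]
grip_width: 0.007
time: 20.98
position: [0.5847, 0.1354, 0.0654]
tool_rot: [-1.019, 1.311, 1.032]
ft_force: [0.9, 0.2, 1.4]
grip_width: 0.005
```

```bash
python3 -m pendant '[{"travel":[0.001,0,0],"twist":0},{"travel":[0.002,0,0],"twist":0},{"travel":[0.002,0,0],"twist":0}]'; python3 -m pendant '[{"travel":[0.001,0,0],"twist":0},{"travel":[0.002,0,0],"twist":0},{"travel":[0.002,0,0],"twist":0}]'
```

```text
time: 21.35
position: [0.5849, 0.1355, 0.0637]
tool_rot: [-1.019, 1.311, 1.032]
ft_force: [0.0, -0.5, 2.5]
grip_width: 0.004
time: 21.72
position: [0.5851, 0.1356, 0.0621]
tool_rot: [-1.019, 1.31, 1.031]
ft_force: [-1.3, -0.7, 5.6]
grip_width: 0.012
```

```bash
python3 -m pendant '[{"travel":[0.001,0,0],"twist":0},{"travel":[0.002,0.0003,0],"twist":0},{"travel":[0.002,0.0003,0],"twist":0}]'; python3 -m pendant '[{"travel":[0.001,0,0],"twist":0},{"travel":[0.002,0.0003,0],"twist":0},{"travel":[0.002,0.0003,0],"twist":0}]'
```

```text
time: 22.1
position: [0.5856, 0.1357, 0.0609]
tool_rot: [-1.019, 1.309, 1.03]
ft_force: [0.2, 0.1, 6.5]
grip_width: 0.006
time: 22.48
position: [0.5858, 0.1357, 0.0597]
tool_rot: [-1.019, 1.308, 1.03]
ft_force: [-0.7, -0.3, 8.3]
grip_width: 0.006
```

```bash
python3 -m pendant '[{"travel":[0.001,0,0],"twist":0},{"travel":[0.002,0.0003,0],"twist":0},{"travel":[0.002,0.0003,0],"twist":0}]'; python3 -m pendant '[{"travel":[0.001,0,0],"twist":0},{"travel":[0.002,0.0003,0],"twist":0},{"travel":[0.002,0.0003,0],"twist":0}]'
```

```text
time: 22.85
position: [0.5859, 0.1357, 0.0584]
tool_rot: [-1.019, 1.307, 1.03]
ft_force: [-1.8, -1.0, 7.4]
grip_width: 0.006
time: 23.22
position: [0.5859, 0.1356, 0.0572]
tool_rot: [-1.019, 1.306, 1.029]
ft_force: [-0.8, 0.1, 8.7]
grip_width: 0.0
```

```bash
python3 -m pendant '[{"travel":[0.001,0,0],"twist":0},{"travel":[0.002,0.0003,0],"twist":0},{"travel":[0.002,0.0003,0],"twist":0}]'
```

```text
time: 23.6
position: [0.586, 0.1356, 0.0562]
tool_rot: [-1.019, 1.306, 1.029]
ft_force: [-2.2, -0.8, 9.7]
grip_width: 0.003
```

```bash
python3 -m pendant '[{"travel":[0.001,0,0],"twist":0},{"travel":[0.002,0.0003,0],"twist":0},{"travel":[0.002,0.0003,0],"twist":0}]'
```

```text
time: 23.98
position: [0.586, 0.1356, 0.0555]
tool_rot: [-1.019, 1.305, 1.029]
ft_force: [-2.9, -2.1, 11.6]
grip_width: 0.005
```

```bash
python3 -m pendant '[{"travel":[0.001,0,0],"twist":0},{"travel":[0.002,0.0003,0],"twist":0},{"travel":[0.002,0.0003,0],"twist":0}]'
```

```text
time: 24.35
position: [0.586, 0.1356, 0.055]
tool_rot: [-1.019, 1.305, 1.029]
ft_force: [-3.7, -1.1, 12.2]
grip_width: 0.006
```

```bash
python3 -m pendant '[{"travel":[0.001,0,0],"twist":0},{"travel":[0.002,0.0005,0],"twist":0},{"travel":[0.002,0.0005,0],"twist":0}]'
```

```text
time: 24.72
position: [0.586, 0.1356, 0.0548]
tool_rot: [-1.018, 1.304, 1.029]
ft_force: [-4.1, -0.6, 14.1]
grip_width: 0.006
```

```bash
python3 -m pendant '[{"travel":[0.001,0,0],"twist":0},{"travel":[0.002,0.0005,0],"twist":0},{"travel":[0.002,0.0005,0],"twist":0}]'
python3 - <<'E'
from h import *
im=cv2.cvtColor(ctrl.get_image('wrist'),cv2.COLOR_RGB2BGR)
cv2.imwrite('pics/w13b.png',cv2.resize(im[20:250,180:340],None,fx=2.6,fy=2.6,interpolation=2))
im=cv2.cvtColor(ctrl.get_image('scene'),cv2.COLOR_RGB2BGR);cv2.imwrite('pics/s13b.png',cv2.resize(im[210:300,240:350],None,fx=6,fy=6,interpolation=2))
E
```

```text
time: 25.1
position: [0.586, 0.1356, 0.0546]
tool_rot: [-1.018, 1.303, 1.029]
ft_force: [-3.9, -1.6, 14.0]
grip_width: 0.002
```

View pics/s13b.png

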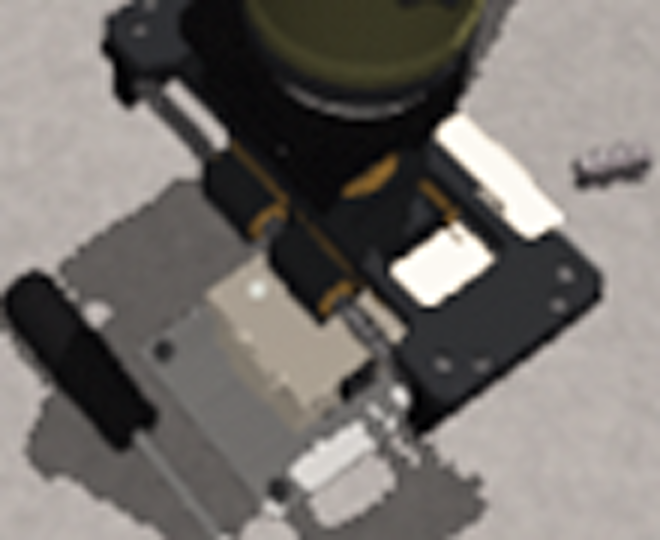

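View pics/w13b.png

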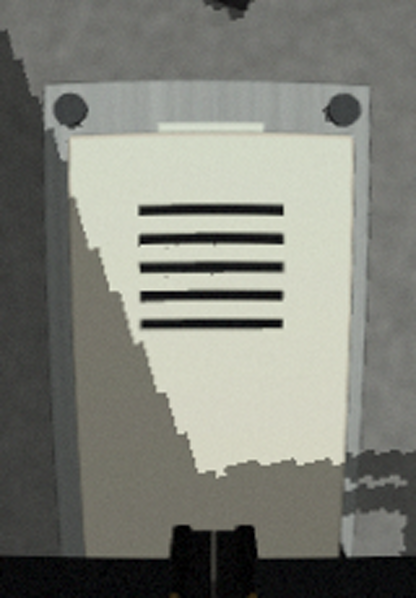

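The press is stiffening near the computed home height (top at 0.0546, expected about 0.0543 under 14 N). I'll ease off and look at whether the far clip holds.

```bash
python3 -m pendant '[{"travel":[-0.001,0,0],"twist":0},{"travel":[-0.003,0.001,0],"twist":0},{"travel":[-0.006,0.001,0],"twist":0},{"travel":[-0.03,0.001,0],"twist":0},{"travel":[-0.07,0.001,0],"twist":0},{"travel":[-0.1,0.01,0],"twist":0},{"travel":[-0.12,0.04,0],"twist":0},{"travel":[-0.12,0.08,0],"twist":0},{"travel":[-0.12,0.08,0],"twist":0}]'
python3 - <<'E'
from h import *
im=cv2.cvtColor(ctrl.get_image('scene'),cv2.COLOR_RGB2BGR);cv2.imwrite('pics/s14.png',im);cv2.imwrite('pics/s14b.png',cv2.resize(im[210:300,240:350],None,fx=6,fy=6,interpolation=2))
im=cv2.cvtColor(ctrl.get_image('wrist'),cv2.COLOR_RGB2BGR);cv2.imwrite('pics/w14.png',im)
cv2.imwrite('pics/w14b.png',cv2.resize(im,None,fx=1.56,fy=1.56,interpolation=2))
E
```

```text
time: 26.32
position: [0.5049, 0.1551, 0.1739]
tool_rot: [-1.019, 1.303, 1.033]
ft_force: [0.6, -0.1, -0.0]
grip_width: 0.001
```

View pics/s14b.png

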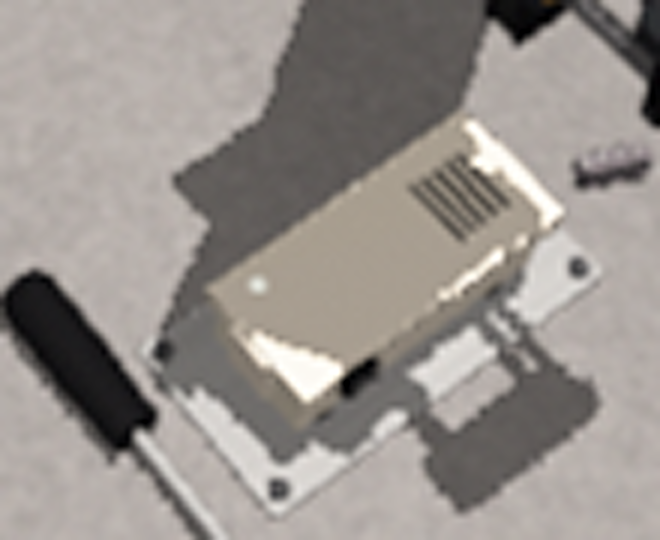

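View pics/w14b.png

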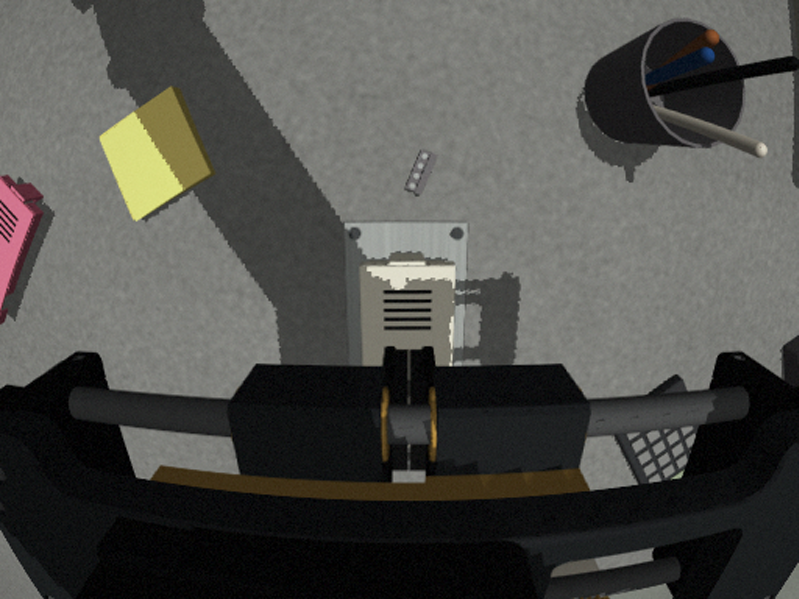

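In the scene view the cover's raised corner moved from crop (208,270) to about (207,291), lower than before. I'll compare the corners with the predicted ones for the home pose and for a tilted, unsnapped pose.

Run:
```python
from h import *
from scipy.optimize import least_squares
def corners(c,yaw,pitch,z):  # pitch: +x end up; z origin
    R=cv2.Rodrigues(np.array([0,0,yaw]))[0]@cv2.Rodrigues(np.array([0,-pitch,0.]))[0]
    L=np.array([[-.0665,-.03,.003],[-.0665,.03,.003],[.0665,.03,.003],[.0665,-.03,.003]])
    return L@R.T+np.array([*c,z])
def crop(P): return ((w2pix('scene',P)-[240,210]+.5)*6-.5).round(0)
for c in((.5555,.1415),):
    print('home\n',crop(corners(c,-.245,0,.0546)));print('tilt\n',crop(corners(c,-.245,.06,.0586)))
im=cv2.imread('pics/s14.png')[215:290,265:340]
cv2.imwrite('pics/s14c.png',cv2.resize(im,None,fx=8,fy=8,interpolation=2))
```

```text
home
 [[461. 101.]
 [563. 205.]
 [304. 394.]
 [205. 280.]]
tilt
 [[461. 101.]
 [563. 205.]
 [306. 385.]
 [206. 270.]]
```

View pics/s14c.png

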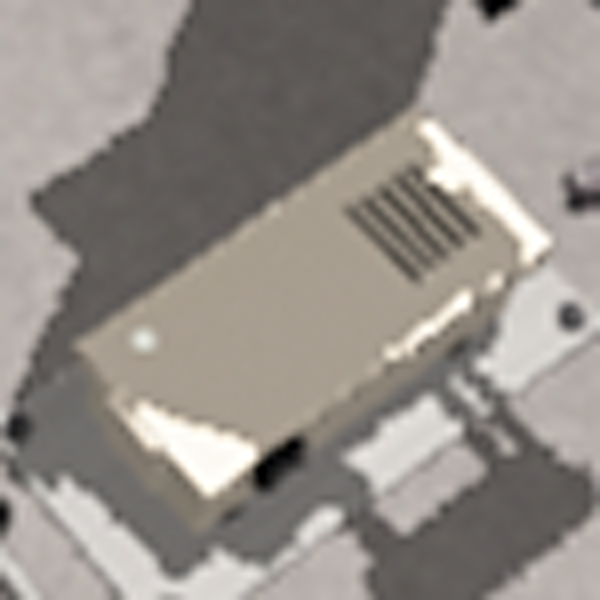

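Measured corners minus the home prediction give a uniform shift of about 8 crop px (1.4 camera px, within calibration) at both ends, so there is no tilt left. To confirm, I'll touch the +x end lightly. Home means contact at about 0.058; unsnapped would be about 0.066.

Run:
```python
from st import *
st(.5987,.1306,.075)
```

```text
[0.5076 0.1537 0.1742] yaw -0.2465 down [ 0.006   0.0127 -0.9999] F [ 0.1  0.6 -0.7]
to go [ 0.0994 -0.0937 -0.0016]
```

```bash
python3 -m pendant '[{"travel":[0,-0.03,0],"twist":0},{"travel":[0.02,-0.065,0],"twist":0},{"travel":[0.05,-0.0935,-0.0015],"twist":0},{"travel":[0.08,-0.0935,-0.0015],"twist":0},{"travel":[0.1,-0.0935,-0.0015],"twist":0},{"travel":[0.108,-0.0935,-0.0015],"twist":0},{"travel":[0.108,-0.0935,-0.0015],"twist":0},{"travel":[0.108,-0.0935,-0.0015],"twist":0}]'; python3 st.py;  python3 -m pendant '[{"travel":[0.002,0,0],"twist":0},{"travel":[0.004,0,0],"twist":0},{"travel":[0.004,0,0],"twist":0}]'
```

```text
time: 27.42
position: [0.5994, 0.1312, 0.0678]
tool_rot: [-1.019, 1.3, 1.028]
ft_force: [-0.2, 0.6, -0.9]
grip_width: 0.008
[0.5994 0.1312 0.0678] yaw -0.2462 down [ 0.0081  0.0136 -0.9999] F [-0.2  0.6 -0.9]
to go [ 0.0262  0.0435 -0.0014]
time: 27.8
position: [0.5994, 0.1313, 0.0638]
tool_rot: [-1.019, 1.3, 1.029]
ft_force: [-0.6, -0.2, 0.2]
grip_width: 0.005
```

```bash
python3 -m pendant '[{"travel":[0.002,0,0],"twist":0},{"travel":[0.003,0,0],"twist":0},{"travel":[0.003,0,0],"twist":0}]';python3 -m pendant '[{"travel":[0.001,0,0],"twist":0},{"travel":[0.002,0,0],"twist":0},{"travel":[0.002,0,0],"twist":0}]'
```

```text
time: 28.18
position: [0.5993, 0.1312, 0.0606]
tool_rot: [-1.019, 1.301, 1.029]
ft_force: [-0.2, -0.3, -0.4]
grip_width: 0.004
time: 28.55
position: [0.5992, 0.1313, 0.0585]
tool_rot: [-1.019, 1.301, 1.029]
ft_force: [-0.5, -0.0, 0.6]
grip_width: 0.003
```

```bash
python3 -m pendant '[{"travel":[0.001,0,0],"twist":0},{"travel":[0.002,0,0],"twist":0},{"travel":[0.002,0,0],"twist":0}]';python3 -m pendant '[{"travel":[0.001,0,0],"twist":0},{"travel":[0.002,0,0],"twist":0},{"travel":[0.002,0,0],"twist":0}]'
```

```text
time: 28.92
position: [0.5994, 0.1313, 0.0572]
tool_rot: [-1.019, 1.301, 1.029]
ft_force: [-1.5, -0.8, 4.9]
grip_width: 0.001
time: 29.3
position: [0.5994, 0.1313, 0.0563]
tool_rot: [-1.018, 1.3, 1.029]
ft_force: [-3.1, -1.8, 8.1]
grip_width: 0.005
```

Contact came at about 0.058, with the feet's 4.5 N/mm stiffness, so the +x end is home. Now the same light touch at the −x end.

```bash
python3 -m pendant '[{"travel":[-0.006,0,0],"twist":0},{"travel":[-0.012,0.02,0],"twist":0},{"travel":[-0.012,0.055,0],"twist":0},{"travel":[-0.012,0.09,0],"twist":0},{"travel":[-0.012,0.09,0],"twist":0},{"travel":[-0.006,0.09,0],"twist":0},{"travel":[-0.003,0.09,0],"twist":0},{"travel":[-0.003,0.09,0],"twist":0}]';python3 -m pendant '[{"travel":[0.001,0,0],"twist":0},{"travel":[0.0015,0,0],"twist":0},{"travel":[0.0015,0,0],"twist":0}]'
```

```text
time: 30.3
position: [0.5127, 0.1526, 0.0585]
tool_rot: [-1.018, 1.301, 1.028]
ft_force: [0.3, 0.4, 0.3]
grip_width: 0.009
time: 30.68
position: [0.5129, 0.1526, 0.0574]
tool_rot: [-1.018, 1.301, 1.028]
ft_force: [-2.0, -0.5, 4.7]
grip_width: 0.007
```

Both ends touch at the same height, about 0.058, so the cover is level and home. I'm lifting clear for a last look.

```bash
python3 -m pendant '[{"travel":[-0.01,0,0],"twist":0},{"travel":[-0.04,0,0],"twist":0},{"travel":[-0.08,0,0],"twist":0},{"travel":[-0.12,-0.03,0],"twist":0},{"travel":[-0.14,-0.08,0],"twist":0},{"travel":[-0.14,-0.13,0],"twist":0},{"travel":[-0.14,-0.17,0],"twist":0},{"travel":[-0.14,-0.17,0],"twist":0},{"travel":[-0.14,-0.17,0],"twist":0}]'
python3 - <<'E'
from h import *
TK=wcam();np.savez('w15.npz',T=TK[0],K=TK[1])
im=cv2.cvtColor(ctrl.get_image('wrist'),cv2.COLOR_RGB2BGR);cv2.imwrite('pics/w15.png',im)
cv2.imwrite('pics/w15b.png',cv2.resize(im[0:220,160:360],None,fx=2.7,fy=2.7,interpolation=2))
im=cv2.cvtColor(ctrl.get_image('scene'),cv2.COLOR_RGB2BGR);cv2.imwrite('pics/s15.png',im)
E
```

```text
time: 31.8
position: [0.6759, 0.1093, 0.1979]
tool_rot: [-1.017, 1.302, 1.028]
ft_force: [0.9, 0.1, 0.6]
grip_width: 0.006
```

View pics/w15b.png

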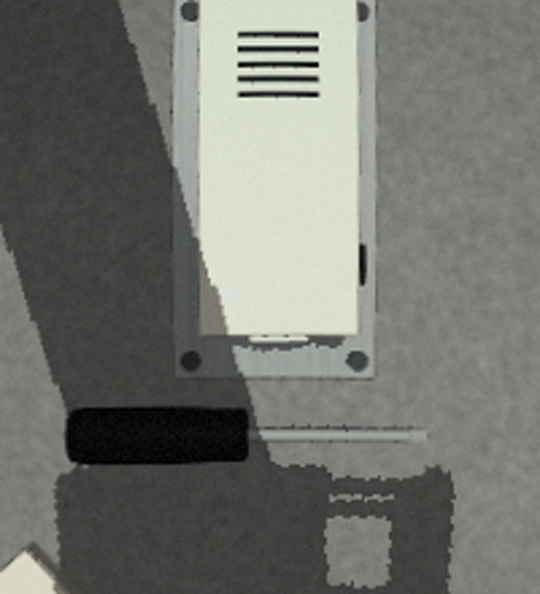

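View pics/s15.png

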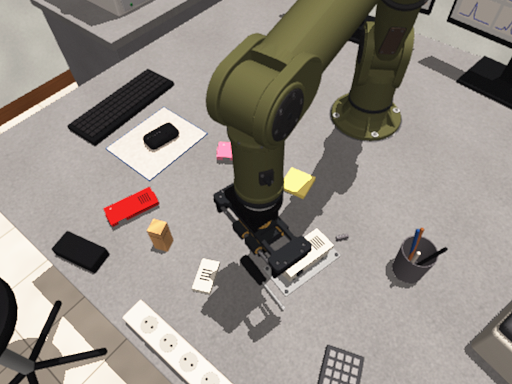

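The cover sits square on the box, with the socket showing at its +y notch (362,265) and the far clip tucked in (278,340). The other things on the desk are where they were. Handing in.

```bash
python3 -c "
from bench import ctrl
s=ctrl.get_state();print(s['time'],s['qd'].round(3));print(ctrl.close_job())"
```

```text
31.9 [-0.003 -0.007 -0.001 -0.001 -0.001 -0.004  0.002]
the job is handed in; nothing more can be done
None
```

The cover is on the box the right way round, with its notch over the data socket, and by my checks both clips have snapped. I handed the job in at 31.9 s; no verdict was reported.

- **First press:** I pressed it down while still gripping it, and only the −x clip snapped. The hand leaned slightly (about 0.01 rad). When I eased off, the −x clip held and the cover pitched in the pads.
- **Second press:** I let go and pressed the top with shut fingers, about 30 mm from the middle towards the raised +x end instead of dead centre. It went home at about 14 N.
- **Peak force:** The highest reading was 17 N on the wrist, perhaps 18 N with the cover's weight allowed for, under the 20 N limit.

**Last checks:**
- **Level and down:** Light touches 45 mm either side of mid-length met the top at about 58 mm (home is about 57.6 mm). Both ends had the stiffness of the rubber feet, so the cover is level.
- **Clips:** The last wrist picture shows the cover square on the box with the +x clip tucked in. The −x clip looked relaxed in earlier pictures. I couldn't read the clip angles directly.
- **Other things on the desk:** Those visible in the last scene picture had not moved.
- **Disagreement:** The scene camera put the cover's corners about 1.4 pixels from the predicted home position. The shift was the same at both ends, so I took it as calibration error.

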